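# Lock and tighten the cooling rack, then hang the welded cans

## Robot

A 7-joint arm with a two-finger parallel gripper is mounted at the origin on the work surface. World frame = base frame: x ahead of the robot, y to its left, z up, the work surface at z = 0. Lengths are in m, angles in rad, forces in N, time in s.
With the tool pointing down it reaches from about 0.425 to 0.825 m from the base axis. Payload 3.6 kg.
Tool frame: the origin (TCP) lies between the finger pads; the fingertips stand 22 mm ahead of it and the grasp point (between the pads) lies 3 mm ahead of it (ctrl.tcp_to_tips is the z of the fingertips in the tool frame, in m); z points along the fingers, y is the direction in which the jaws open and shut (so a half turn about z gives the same grasp; the last joint's range is limited). The gripper opens to 93 mm and grips with 3 to 60 N. Pads are 15 mm wide; open, the fingers measure 128 mm over their backs; the gripper's body (75 mm by 188 mm) begins 65 mm behind the grasp point.
Start: joints at [1.169, 0.615, -0.013, 1.423, 0.008, 1.103, -0.04], TCP at [0.239, -0.605, 0.241] pointing down, gripper open.
Joint ranges: [-3.12, 3.12], [-0.3, 2.06], [-1.34, 1.32], [0.26, 2.42], [-1.36, 4.5], [0.01, 1.98], [-2.84, 2.84]. Speed limits (rad/s): [2.79, 2.79, 3.14, 3.14, 3.14, 3.14, 3.14].

## Interface

Orientations are given as a rotation vector (axis times angle).
In Python, from cell import status, eyes, ticket, ctrl gives the robot as it stands.
- The arm moves only by the tool drive_tool, never from a script. Its argument "series" is a list of rows, each an object with "offset": the shift along the world's x, y, z each as a share of 1000 mm, from -1 to 1, a list of three; "angular": the turn, a rotation vector about the world's x, y, z each as a share of 90 degrees, from -1 to 1, a list of three. In form: [{"offset": [dx, dy, dz], "angular": [ax, ay, az]}, ...]. A call has 1 to 12 rows; each row shifts and turns the commanded pose from where the row before left it; what a row does not reach is not made up. A row lasts 1/12 s, in which the tool goes at most 41.7 mm and 7.16 degrees, less where a joint would pass 70% of its speed; a pose out of reach is approached as far as the arm can. A call with a number of a shift or a turn outside -1 to 1 is refused whole. A call with a gripper value outside its range is refused whole. "jaw" is the opening, from -1 (shut) to 1 (fully open), so that 0 is half open, set as the call begins (left out, the last holds). The fingers move at their own pace and stop on an object; the grip force is fixed at half the most. Time passes only in rows, so rows that do not move let the fingers close. It gives the time, the measured TCP pose, the force and the opening at its end, in the units of the state.
- status.get_state(): the state, without advancing time (a new reading comes with each control period).
- eyes.grab_frame(name): name is "side" or "top"; returns a dict with "image" (480x640x3 uint8, red, green, blue), "depth" (480x640 float32, m along the optical axis (not along the pixel's ray), 0 where there is no reading), "camera_matrix" (3x3 intrinsics, pixels), "k1" (the pictures are not rectified: a ray, as slopes to the right and down, at radius r is drawn at 1 + k1 r^2 times it, then the intrinsics apply), "R" (3x3) and "t" (3): a world point X has camera coordinates R X + t. Camera axes: x right, y down, z forward; pixel columns grow to the right and rows downward; lengths in m; the calibration is good to about 2 mm. A picture is of the moment at which its call begins.
- ticket.hand_in(): hands the job in, once; it reports no verdict.
The state is a dict: "time_s": time; "q": joint angles; "joint_velocities": joint speeds; "tau": joint torques, N m; "eef_pos": TCP position; "eef_rot": TCP orientation; "force": force on the tool from outside, world axes, zero at the start; "wrist_torque": the same for the moment, N m; "opening": opening from 0.0 (shut) to 1.0 (fully open).
Only numpy, scipy, OpenCV 4.12 (cv2) and the standard library are available. Lean on these libraries where they do the work, as an engineer would, in place of code of your own. Each camera call takes 0.05 s, during which the arm holds its last target. There are 200 camera calls.

## Task

Get the cooling rack ready and load it: first turn the cam knob clockwise until the sprung index pin drops into the notch, then take the flat screwdriver from its tube, find the slot of each of the two loose clamp screws with its blade and turn them clockwise fully tight with it, and stand the screwdriver back in its tube. Then hang every welded can by its handle on a hook of its own, leaving the ring stack, the bottle and the disc stack where they are.

Things in the scene. Friction and masses are not known exactly. Their poses are not given: they have to be found in the camera images.
- rack: Steel cooling rack, fixed. Origin on the bench; x away from the robot, y left, z up (mm). Left part, y -70..330: plate 10 thick, x -30..95; back crossbar x 60..85, top 183 high, posts at y -45 and 305; three hooks point to the robot. Right part, y -300..-70: plate x -70..95; slotted clamp screws in 60 square bosses at (-36,-118), (56,-118), index cam with bar knob at (25,-232).
- hook0 (a point): Where a hung can's bar centre comes to rest, within 10 mm: right-hand hook, rack frame (-6,10,166) mm, axes as the rack's. Hook: 10 mm round bar in the rack's x-z plane, from the crossbar sloping down to its crook (x -10, axis 160 high), then up to a tip at x -26, top 193 high. Thread the handle over the tip from the robot's side along the rack's +x, then let down into the crook.
- hook1 (a point): The same for the middle hook, rack frame (-6, 130, 166 mm).
- hook2 (a point): The same for the left-hand hook, rack frame (-6, 250, 166 mm).
- screw_top0 (a point): Centre of the near clamp screw's top face, 45 mm above the bench, rack frame (-36,-118,45) mm; turns with the screw. Round steel head 35 mm across with one straight slot along this point's x axis: 7 mm wide, 26 mm long (closed ends), 8 mm deep.
- screw_top1 (a point): The same for the far clamp screw, rack frame (56,-118,45) mm.
- clamp_screw0 (a joint): Turn of the near clamp screw, rad, growing clockwise seen from above; at value v the slot lies at angle -v from the rack's x axis (counter-clockwise positive). Starts loose at 0.1 to 0.6; its stop (fully tight) is at 2.0. It stays where it is left; friction 0.1 N m.
- clamp_screw1 (a joint): The same for the far clamp screw.
- cam_grip (a point): Fixed point on the cam's upright axis, 68 mm above the bench, where to grip the knob; axes as the rack's. Knob: black bar 64 mm long, 16 mm thick, 50 to 88 mm above the bench, over a steel cam disc 72 mm across (top 38 mm high) with one rounded notch in its rim.
- cam_knob (a joint): Turn of the cam knob, rad, growing clockwise seen from above, range 0 to 1.95; starts at 0.2 to 0.8. The notch meets the pin at 1.5. The bar lies at angle 1.5 minus this value, counter-clockwise, from the rack's x axis. Turns easily (about 0.05 N m); turning past the notch pushes the pin out again.
- index_pin (a joint): Sprung brass index pin, m: 0 riding on the cam's rim, 0.007 fully dropped into the notch. 10 mm round, level, on the robot's side of the cam in a grey guide block 44 mm high. Spring about 3 N.
- stand: Stub of 40 mm square steel tube, upright and open at the top, on an 80 mm square foot, fixed; origin on the bench under its middle. Top edge 100 mm high, inside 28 mm square, 94 mm deep. Holds the screwdriver.
- driver: Flat screwdriver, 162 mm long, 0.22 kg. Origin at the middle of the blade's tip edge, z up to the handle. Blade 16 mm wide along x, 3.5 thick along y, 20 long; shank 10 round; flange 48 across, 88 to 96 mm above the tip; black flat-sided handle 96 to 162 mm up, 34 along x, 20 along y. Starts upright in the stand, its flange on the tube's top, tip 12 mm above the bench.
- driver_grip (a point): Middle of the screwdriver's handle, 132 mm above the blade's tip, axes as the screwdriver's.
- can0: Welded steel can: closed drum 84 mm across, 36 high, 0.28 to 0.42 kg; may be absent. Origin under its base, z up. Handle: straps at y -44.5 and +44.5 mm, bar along y on top, 94 long, 12 wide, 8 thick, 106 to 114 mm above the base; window under the bar 84 wide, 70 high. Starts standing on the bench, bar within 0.6 rad of world y.
- can0_bar (a point): Centre of can0's handle bar, 110 mm above its base; axes as the can's.
- can1: Welded steel can: closed drum 84 mm across, 36 high, 0.28 to 0.42 kg; may be absent. Origin under its base, z up. Handle: straps at y -44.5 and +44.5 mm, bar along y on top, 94 long, 12 wide, 8 thick, 106 to 114 mm above the base; window under the bar 84 wide, 70 high. Starts standing on the bench, bar within 0.6 rad of world y.
- can1_bar (a point): Centre of can1's handle bar, 110 mm above its base; axes as the can's.
- can2: Welded steel can: closed drum 84 mm across, 36 high, 0.28 to 0.42 kg; may be absent. Origin under its base, z up. Handle: straps at y -44.5 and +44.5 mm, bar along y on top, 94 long, 12 wide, 8 thick, 106 to 114 mm above the base; window under the bar 84 wide, 70 high. Starts standing on the bench, bar within 0.6 rad of world y.
- can2_bar (a point): Centre of can2's handle bar, 110 mm above its base; axes as the can's.
- ring_stack: Bystander: stack of dark steel rings, 90 mm across, 72 mm high. Leave alone.
- oil_bottle: Bystander: yellow bottle, 60 mm across, 170 mm high. Leave alone.
- disc_stack: Bystander: stack of steel discs, 90 mm across, 30 mm high. Leave alone.
Things that resemble listed ones, but are neither listed nor needed, are in the scene too. There is more than one size of the driver; the one meant has the size given above.

How it is judged:
On the way, in this order (a step that is already met when the one before it is completed fails the run):
1. the index pin has dropped into the cam's notch (value of joint index_pin above 0.0045 m), for 0.3 s.
2. the screwdriver's blade is down in the slot of a still loose screw (value of joint index_pin above 0.0045 m and ((horizontal distance between driver and screw_top0 below 0.007 m and z of driver in the frame of screw_top0 below -0.005 m and angle between the x axis of driver and the x axis of screw_top0, either way round below 0.45 rad and value of joint clamp_screw0 below 1.2 rad) or (horizontal distance between driver and screw_top1 below 0.007 m and z of driver in the frame of screw_top1 below -0.005 m and angle between the x axis of driver and the x axis of screw_top1, either way round below 0.45 rad and value of joint clamp_screw1 below 1.2 rad))), for 0.1 s.
3. both screws are fully tight, the blade still in the last one's slot (value of joint each of clamp_screw0, clamp_screw1 above 1.85 rad and ((horizontal distance between driver and screw_top0 below 0.007 m and z of driver in the frame of screw_top0 below -0.005 m and angle between the x axis of driver and the x axis of screw_top0, either way round below 0.45 rad) or (horizontal distance between driver and screw_top1 below 0.007 m and z of driver in the frame of screw_top1 below -0.005 m and angle between the x axis of driver and the x axis of screw_top1, either way round below 0.45 rad))), for 0.1 s.
4. the screwdriver stands in its tube again, released (horizontal distance between driver and stand below 0.015 m and z of driver in the frame of stand below 0.02 m and angle between driver's own z axis and vertical below 0.15 rad and linear speed of driver below 0.05 m/s and contact force between driver and the fingers below 0.2 N), for 0.3 s.
5. every can hangs on a hook of its own, released ((distance between can0_bar and hook0 below 0.032 m or distance between can0_bar and hook1 below 0.032 m or distance between can0_bar and hook2 below 0.032 m) and angle between each of can0, can1, can2's own z axis and vertical below 0.4 rad and contact force between each of can0, can1, can2 and rack above 0.5 N and contact force between each of can0, can1, can2 and the fingers below 0.2 N and linear speed of each of can0, can1, can2 below 0.08 m/s and (distance between can1_bar and hook0 below 0.032 m or distance between can1_bar and hook1 below 0.032 m or distance between can1_bar and hook2 below 0.032 m) and (distance between can2_bar and hook0 below 0.032 m or distance between can2_bar and hook1 below 0.032 m or distance between can2_bar and hook2 below 0.032 m) and distance between can0_bar and can1_bar above 0.07 m and distance between each of can0_bar, can1_bar and can2_bar above 0.07 m), for 0.3 s.
At the end, for the whole second after the job is handed in: Pin dropped over 4.5 mm; both screws past 1.85 rad; screwdriver upright in its tube (within 15 mm of its middle, tip under 20 mm high); every can released, at rest, handle bar within 32 mm of a hook's resting point, tilted under 0.4 rad, one can per hook (all of step 5 and value of joint index_pin above 0.0045 m and value of joint each of clamp_screw0, clamp_screw1 above 1.85 rad and horizontal distance between driver and stand below 0.015 m and z of driver in the frame of stand below 0.02 m and angle between driver's own z axis and vertical below 0.15 rad and linear speed of driver below 0.05 m/s); the robot touches nothing.
It fails at once if the ring stack is disturbed (moved more than 40 mm) (distance of ring_stack from where it was at the start of the episode above 0.04 m).
It fails at once if the oil bottle is disturbed (moved more than 40 mm) (distance of oil_bottle from where it was at the start of the episode above 0.04 m).
It fails at once if the disc stack is disturbed (moved more than 40 mm) (distance of disc_stack from where it was at the start of the episode above 0.04 m).
It fails at once if a clamp screw is turned without the screwdriver at it (velocity of joint clamp_screw0 above 0.3 rad/s and horizontal distance between driver and screw_top0 above 0.03 m).
It fails at once if a clamp screw is turned without the screwdriver at it (velocity of joint clamp_screw1 above 0.3 rad/s and horizontal distance between driver and screw_top1 above 0.03 m).
Of can0, can1, can2 only 2 to 3 are there at a start; the rules pass over those that are not, and their reading is None.
At some moment in a run one of can0, can1, can2 may be knocked a few centimetres aside while the robot is not near it.
It also fails if it takes over 192 s, if anything falls off the work surface, if the arm or the gripper's body presses on something with over 40 N, if the wrist force passes 120 N, or if a joint passes its speed limit or range.

## Working session

There is one attempt and no reset: what is moved stays moved. The work goes in short steps, Python scripts to look and compute and a tool call to move; the robot and the scene stay as the last step left them, time stands still between calls to the robot, and variables do not carry over. Pictures are saved under pics/ and viewed, about 12 in all and at most 16, crops included, and the job is handed in when it is done.

Besides the shell and the picture viewer there is one more tool, called after "Request:" as a command line: name --argument value ..., lists and objects as JSON in quotes. drive_tool: Moves the arm, as the interface text tells. Shift numbers are shares of 1000 mm and turn numbers shares of 90 degrees, none past 1 either way. Its arguments: {"type":"object","properties":{"series":{"type":"array"},"jaw":{"type":"number"}},"required":["series"]}

```bash
ls; mkdir -p pics; cat > h.py <<'E'
import numpy as np, cv2
from cell import status, eyes, ticket, ctrl
def grab(n,save=None):
    f=eyes.grab_frame(n)
    np.savez('last_%s.npz'%n,**{k:np.array(v) for k,v in f.items()})
    if save: cv2.imwrite('pics/'+save,f['image'][:,:,::-1])
    return f
def load(n):
    z=np.load('last_%s.npz'%n); return {k:z[k] for k in z}
def dist(f): return np.array([float(f['k1']),0,0,0])
def slopes(f,uv):
    uv=np.atleast_2d(np.array(uv,float)); K=f['camera_matrix']
    d=np.c_[(uv[:,0]-K[0,2])/K[0,0],(uv[:,1]-K[1,2])/K[1,1]]
    s=d.copy()
    for _ in range(20): s=d/(1+float(f['k1'])*(s**2).sum(1,keepdims=True))
    return np.c_[s,np.ones(len(s))]
def onplane(f,uv,z):
    R,t=f['R'],f['t']; C=-R.T@t; r=slopes(f,uv)@R
    return C+r*((z-C[2])/r[:,2])[:,None]
def bydepth(f,uv):
    uv=np.atleast_2d(uv).astype(int); d=f['depth'][uv[:,1],uv[:,0]]
    return (slopes(f,uv)*d[:,None]-f['t'])@f['R']
def proj(f,X):
    c=np.atleast_2d(X)@f['R'].T+f['t']; s=c[:,:2]/c[:,2:]
    s=s*(1+float(f['k1'])*(s**2).sum(1,keepdims=True)); K=f['camera_matrix']
    return s*[K[0,0],K[1,1]]+[K[0,2],K[1,2]]
def cloud(f):
    v,u=np.mgrid[:480,:640]; uv=np.c_[u.ravel(),v.ravel()]
    return bydepth(f,uv).reshape(480,640,3)
E
python3 - <<'E'
from h import *
for n in('top','side'):
    f=grab(n,n+'0.png'); print(n,f['camera_matrix'].tolist(),f['k1'],(-f['R'].T@f['t']).round(3),f['R'].round(2).tolist())
s=status.get_state(); print(s, ctrl.tcp_to_tips)
E
```

```text
pics
top [[449.8387142837766, 0.0, 314.8980817208511], [0.0, 449.8387142837766, 229.28289571782247], [0.0, 0.0, 1.0]] -0.10116721210396344 [0.342 0.012 1.362] [[-0.03, -1.0, 0.01], [-0.99, 0.02, -0.15], [0.15, -0.02, -0.99]]
side [[600.1214075124503, 0.0, 327.8334043724633], [0.0, 600.1214075124503, 239.91848278593636], [0.0, 0.0, 1.0]] 0.025525171055849356 [ 0.451 -1.051  1.191] [[1.0, -0.05, 0.02], [-0.02, -0.72, -0.69], [0.05, 0.69, -0.72]]
{'time_s': 0.1, 'q': array([ 1.16845818,  0.61585076, -0.01261372,  1.42471572,  0.0081154 ,
        1.10337964, -0.04038803]), 'joint_velocities': array([ 0.00013256, -0.00207967,  0.00036746, -0.00213904,  0.0004571 ,
       -0.00081823,  0.00111941]), 'tau': array([ 1.68143139e-03, -4.60044694e+01,  2.10145642e-01, -1.66244888e+01,
       -6.11729105e-02,  1.69276935e-02,  9.06593891e-05]), 'eef_pos': array([ 0.23835273, -0.60402499,  0.23958621]), 'eef_rot': array([-3.08404683e+00, -5.86601944e-01,  7.42028407e-04]), 'force': array([0.12378224, 0.36692116, 0.01611467]), 'wrist_torque': array([-0.03833711, -0.01532582, -0.00196497]), 'opening': 1.0036315032259313} 0.022
```

View pics/top0.png

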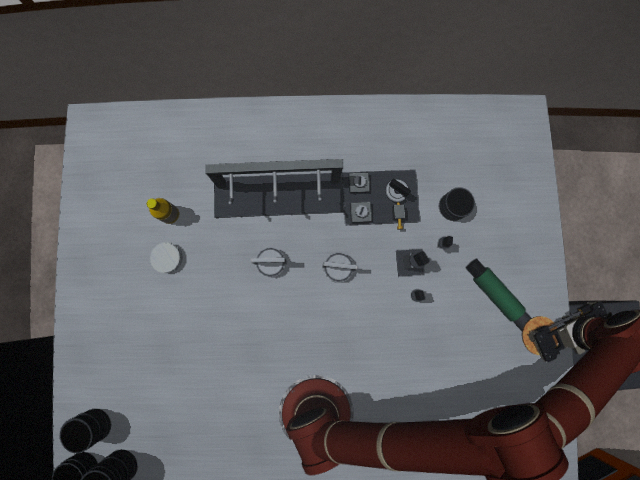

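View pics/side0.png

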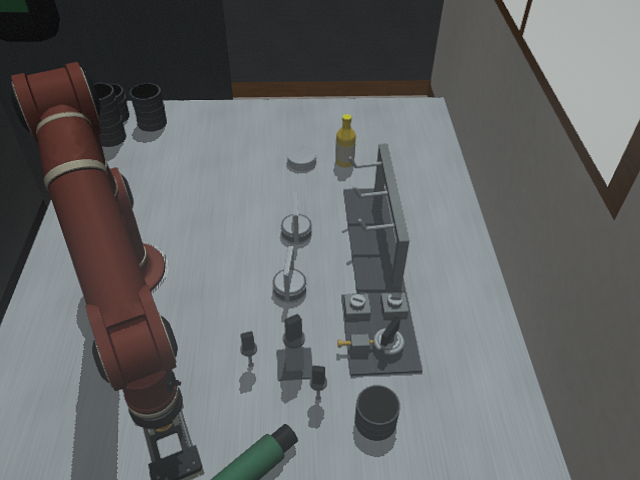

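The top view shows the rack at columns 215–420, rows 160–225. There are two cans with bars near (268,261) and (341,266), and the tube with the driver is at (415,260). Two small decoys are at (445,242) and (418,295). The bystanders are the bottle (158,208), the discs (165,257) and the rings (457,204).

```bash
python3 - <<'E'
from h import *
f=load('top'); P=cloud(f); Z=P[...,2]
def box(u0,u1,v0,v1,z0,z1):
    m=np.zeros(Z.shape,bool); m[v0:v1,u0:u1]=True; m&=(Z>z0)&(Z<z1)&(f['depth']>0)
    return m
def rep(n,m):
    q=P[m]
    if len(q)<4: print(n,len(q)); return
    r=cv2.minAreaRect(q[:,:2].astype(np.float32)*1000)
    print(n,len(q),'c',(np.array(r[0])/1000).round(4),'size',np.round(r[1],0),'ang',round(r[2],1),'z',np.percentile(q[:,2],[5,50,95]).round(3))
rep('bench',box(280,400,300,350,-.02,.02))
rep('crossbar',box(200,350,150,200,.172,.20))
rep('plate',box(205,425,150,230,.005,.016))
rep('knob',box(380,420,170,205,.075,.1))
rep('boss0',box(345,376,198,226,.03,.06)); rep('boss1',box(345,376,168,196,.03,.06))
rep('can A',box(240,305,240,280,.098,.122)); rep('can B',box(310,375,240,290,.098,.122))
rep('drumA',box(240,305,240,280,.03,.045)); rep('drumB',box(310,375,240,290,.03,.045))
rep('driver top',box(395,435,240,280,.16,.19)); rep('flange',box(395,435,240,280,.09,.12)); rep('foot',box(390,435,240,285,.003,.02))
rep('dec1',box(436,456,232,252,.03,.2)); rep('dec2',box(408,428,285,305,.03,.2))
big=[cv2.resize(f['image'][155:235,335:435],None,fx=6,fy=6,interpolation=2),cv2.resize(f['image'][230:310,385:460],None,fx=6,fy=6,interpolation=2)]
cv2.imwrite('pics/c1.png',cv2.resize(np.hstack([big[0][:480],big[1][:480]]),(800,366))[:,:,::-1])
E
```

```text
bench 5979 c [ 0.2563 -0.0781] size [359. 146.] ang 88.3 z [-0.005 -0.001  0.004]
crossbar 1391 c [0.6521 0.0995] size [114. 375.] ang 1.1 z [0.176 0.182 0.186]
plate 6827 c [ 0.6709 -0.0153] size [685. 252.] ang 88.7 z [0.006 0.009 0.014]
knob 132 c [ 0.6543 -0.2626] size [63. 17.] ang 53.5 z [0.077 0.086 0.091]
boss0 301 c [ 0.5911 -0.1485] size [59. 60.] ang 0.5 z [0.03  0.034 0.047]
boss1 288 c [ 0.6827 -0.1471] size [59. 58.] ang 89.0 z [0.03  0.035 0.047]
can A 151 c [0.4453 0.125 ] size [92. 12.] ang 89.0 z [0.108 0.113 0.118]
can B 153 c [ 0.4261 -0.0751] size [93. 12.] ang 81.8 z [0.108 0.113 0.118]
drumA 512 c [0.4458 0.1269] size [82. 83.] ang 88.9 z [0.032 0.036 0.04 ]
drumB 531 c [ 0.4262 -0.0758] size [83. 83.] ang 88.5 z [0.032 0.036 0.04 ]
driver top 103 c [ 0.4362 -0.2973] size [34. 21.] ang 26.3 z [0.165 0.172 0.177]
flange 122 c [ 0.4343 -0.2928] size [47. 40.] ang 15.4 z [0.098 0.107 0.113]
foot 454 c [ 0.4377 -0.3049] size [138. 135.] ang 88.3 z [0.003 0.005 0.01 ]
dec1 156 c [ 0.4853 -0.3811] size [36. 27.] ang 4.7 z [0.07  0.096 0.125]
dec2 143 c [ 0.3372 -0.2937] size [35. 29.] ang 4.5 z [0.069 0.093 0.127]
```

View pics/c1.png

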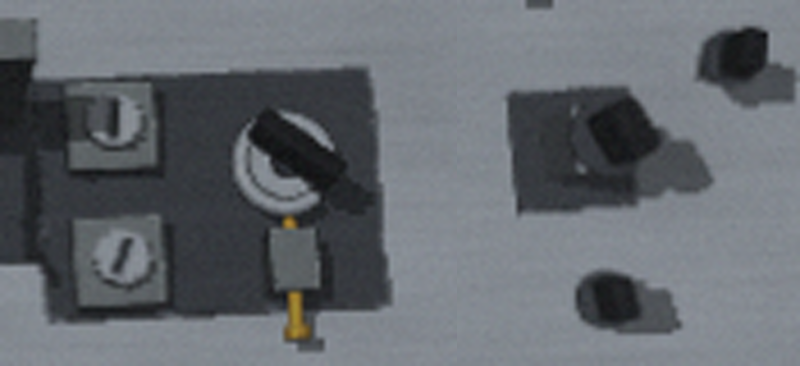

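The crop shows the screw slots close to rack x, and the knob bar at about 53° from world x. Fitting the bosses puts the rack origin at (0.625,-0.030), yaw about 0.9°. The knob measured within 1 mm of where that fit predicts it. Moving above the knob.

Request:
drive_tool --series '[{"offset": [0.03, 0.025, 0.0], "angular": [0, 0, 0.03]}, {"offset": [0.03, 0.025, 0.0], "angular": [0, 0, 0.03]}, {"offset": [0.03, 0.025, 0.0], "angular": [0, 0, 0.03]}, {"offset": [0.03, 0.025, 0.0], "angular": [0, 0, 0.03]}, {"offset": [0.03, 0.025, 0.0], "angular": [0, 0, 0.03]}, {"offset": [0.03, 0.025, 0.0], "angular": [0, 0, 0.03]}, {"offset": [0.03, 0.025, 0.0], "angular": [0, 0, 0.03]}, {"offset": [0.03, 0.025, 0.0], "angular": [0, 0, 0.03]}, {"offset": [0.03, 0.025, 0.0], "angular": [0, 0, 0.03]}, {"offset": [0.03, 0.025, 0.0], "angular": [0, 0, 0.03]}, {"offset": [0.03, 0.025, 0.0], "angular": [0, 0, 0.03]}, {"offset": [0.03, 0.025, 0.0], "angular": [0, 0, 0.03]}]' --jaw 1

```text
time_s: 1.1
eef_pos: [0.5995, -0.3031, 0.2401]
eef_rot: [-2.798, -1.427, 0.001]
force: [-0.2, -0.2, -0.7]
opening: 1.0
```

Request:
drive_tool --series '[{"offset": [0.028, 0.021, -0.02], "angular": [0, 0, 0]}, {"offset": [0.027, 0.021, -0.02], "angular": [0, 0, 0]}, {"offset": [0, 0, -0.03], "angular": [0, 0, 0]}, {"offset": [0, 0, 0], "angular": [0, 0, 0]}, {"offset": [0, 0, 0], "angular": [0, 0, 0]}, {"offset": [0, 0, 0], "angular": [0, 0, 0]}]'

```text
time_s: 1.6
eef_pos: [0.6532, -0.2647, 0.1717]
eef_rot: [2.8, 1.42, -0.001]
force: [-0.6, -0.4, 0.9]
opening: 1.0
```

Request:
drive_tool --series '[{"offset": [0.001, 0.0025, -0.025], "angular": [0, 0, 0]}, {"offset": [0, 0, -0.025], "angular": [0, 0, 0]}, {"offset": [0, 0, -0.025], "angular": [0, 0, 0]}, {"offset": [0, 0, -0.025], "angular": [0, 0, 0]}, {"offset": [0, 0, 0], "angular": [0, 0, 0]}, {"offset": [0, 0, 0], "angular": [0, 0, 0]}]'

```text
time_s: 2.1
eef_pos: [0.6541, -0.2619, 0.0716]
eef_rot: [2.801, 1.421, -0.001]
force: [-0.3, 0.1, -0.1]
opening: 0.998
```

Request:
drive_tool --series '[{"offset": [0, 0, 0], "angular": [0, 0, 0]}, {"offset": [0, 0, 0], "angular": [0, 0, 0]}, {"offset": [0, 0, 0], "angular": [0, 0, 0]}, {"offset": [0, 0, 0], "angular": [0, 0, 0]}, {"offset": [0, 0, 0], "angular": [0, 0, 0]}, {"offset": [0, 0, 0], "angular": [0, 0, 0]}, {"offset": [0, 0, 0], "angular": [0, 0, 0]}, {"offset": [0, 0, 0], "angular": [0, 0, 0]}]' --jaw -1

```text
time_s: 2.77
eef_pos: [0.6546, -0.26, 0.0706]
eef_rot: [-2.8, -1.425, 0.0]
force: [-0.6, -0.5, 0.3]
opening: 0.478
```

Request:
drive_tool --series '[{"offset": [0, 0, 0], "angular": [0, 0, 0]}, {"offset": [0, 0, 0], "angular": [0, 0, 0]}, {"offset": [0, 0, 0], "angular": [0, 0, 0]}, {"offset": [0, 0, 0], "angular": [0, 0, 0]}, {"offset": [0, 0, 0], "angular": [0, 0, 0]}, {"offset": [0, 0, 0], "angular": [0, 0, 0]}, {"offset": [0, 0, 0], "angular": [0, 0, 0]}, {"offset": [0, 0, 0], "angular": [0, 0, 0]}, {"offset": [0, 0, 0], "angular": [0, 0, 0]}, {"offset": [0, 0, 0], "angular": [0, 0, 0]}]' --jaw -1

```text
time_s: 3.6
eef_pos: [0.6554, -0.2607, 0.0707]
eef_rot: [2.799, 1.424, 0.002]
force: [4.4, -2.1, -3.8]
opening: 0.174
```

Request:
drive_tool --series '[{"offset": [0, 0, 0], "angular": [0, 0, -0.059]}, {"offset": [0, 0, 0], "angular": [0, 0, -0.059]}, {"offset": [0, 0, 0], "angular": [0, 0, -0.059]}, {"offset": [0, 0, 0], "angular": [0, 0, -0.059]}, {"offset": [0, 0, 0], "angular": [0, 0, -0.059]}, {"offset": [0, 0, 0], "angular": [0, 0, -0.059]}, {"offset": [0, 0, 0], "angular": [0, 0, -0.059]}, {"offset": [0, 0, 0], "angular": [0, 0, -0.059]}, {"offset": [0, 0, 0], "angular": [0, 0, -0.059]}, {"offset": [0, 0, 0], "angular": [0, 0, -0.059]}, {"offset": [0, 0, 0], "angular": [0, 0, 0]}, {"offset": [0, 0, 0], "angular": [0, 0, 0]}]'

```text
time_s: 4.6
eef_pos: [0.6567, -0.2634, 0.0707]
eef_rot: [3.136, 0.02, 0.009]
force: [8.1, -7.6, -7.1]
opening: 0.17
```

```bash
python3 - <<'E'
from h import *
f=grab('top'); g=grab('side')
s=status.get_state(); print(s['eef_pos'],s['eef_rot'],s['force'],s['wrist_torque'])
a=cv2.resize(f['image'][155:235,345:445],(400,320),interpolation=2); b=cv2.resize(g['image'][300:380,325:425],(400,320),interpolation=2)
cv2.imwrite('pics/c2.png',np.hstack([a,b])[:,:,::-1])
E
```

```text
[ 0.65665735 -0.26342217  0.07067448] [3.13614226 0.02016877 0.00940857] [ 9.64257067 -7.29913695 -6.8030589 ] [-0.86736957 -1.38786282 -0.05524446]
```

View pics/c2.png

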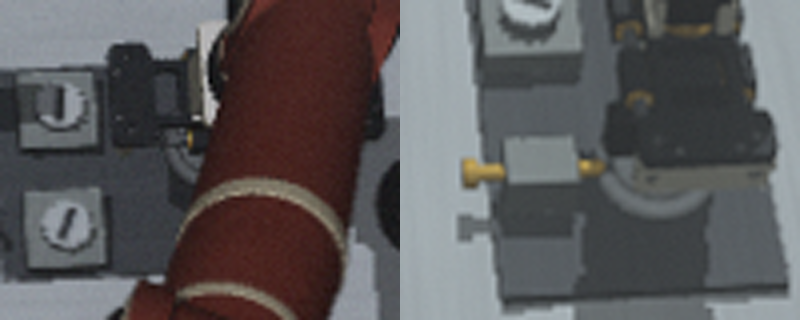

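The bar is within 0.3° of target. In the side crop the pin tip touches the rim at about (600,165), but whether it has dropped isn't clear. Releasing to check.

Request:
drive_tool --series '[{"offset": [0, 0, 0], "angular": [0, 0, 0]}, {"offset": [0, 0, 0], "angular": [0, 0, 0]}, {"offset": [0, 0, 0], "angular": [0, 0, 0]}, {"offset": [0, 0, 0], "angular": [0, 0, 0]}, {"offset": [0, 0, 0.02], "angular": [0, 0, 0]}, {"offset": [0, 0, 0.03], "angular": [0, 0, 0]}, {"offset": [0, 0, 0.03], "angular": [0, 0, 0]}, {"offset": [0, 0, 0.03], "angular": [0, 0, 0]}, {"offset": [-0.02, 0, 0.03], "angular": [0, 0, 0]}, {"offset": [-0.04, 0, 0.01], "angular": [0, 0, 0]}, {"offset": [-0.04, 0, 0], "angular": [0, 0, 0]}, {"offset": [-0.04, 0, 0], "angular": [0, 0, 0]}]' --jaw 1

```text
time_s: 5.7
eef_pos: [0.5131, -0.2593, 0.2218]
eef_rot: [3.141, 0.025, 0.002]
force: [-0.5, 0.4, -1.0]
opening: 0.975
```

```bash
cp last_side.npz prev_side.npz; python3 - <<'E'
from h import *
f0=cv2.imread('pics/side0.png')[:,:,::-1]
f=grab('top'); g=grab('side')
s=status.get_state(); print(s['eef_pos'],s['eef_rot'],s['force'])
C=lambda im:cv2.resize(im[320:370,325:425],(400,200),interpolation=2)
a=np.vstack([C(f0),C(g['image'])]); b=cv2.resize(f['image'][155:255,345:445],(400,400),interpolation=2)
cv2.imwrite('pics/c3.png',np.hstack([a,b])[:,:,::-1])
for im in (f0,g['image']):
    h=cv2.cvtColor(im[325:365,325:420].copy(),cv2.COLOR_RGB2HSV); m=(h[...,1]>120)&(h[...,2]>80); u=np.where(m)[1]+325
    print(u.min(),u.max(),np.bincount(u)[325:])
E
```

```text
[ 0.50415093 -0.25971789  0.21959298] [-3.13753268 -0.01308285  0.01980075] [ 0.98297792 -0.50022866 -0.48203755]
338 372 [0 0 0 0 0 0 0 0 0 0 0 0 0 2 4 4 2 2 2 2 2 2 1 1 1 2 0 0 0 0 0 0 0 0 0 0 0
 0 0 0 0 0 0 0 0 1 2 1]
341 375 [0 0 0 0 0 0 0 0 0 0 0 0 0 0 0 0 4 4 4 2 2 2 1 2 2 2 0 0 0 0 0 0 0 0 0 0 0
 0 0 0 0 0 0 0 0 1 2 1 3 2 1]
```

View pics/c3.png

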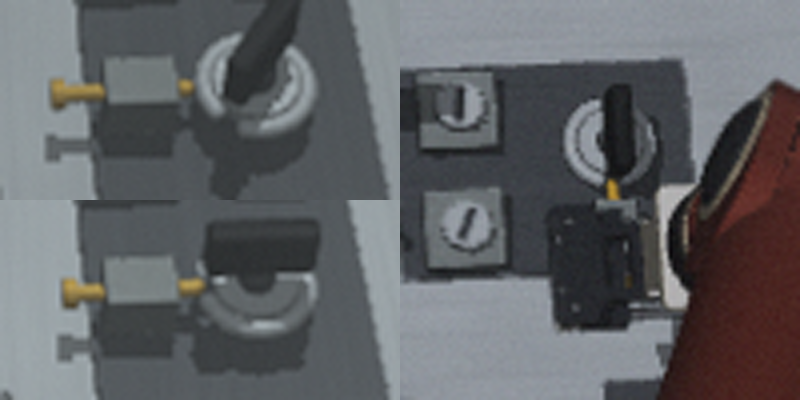

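The pin has moved 3 px, about 6.5 mm, so it has dropped into the notch. Next I'll measure the slot angles and the driver, then move to the driver.

```bash
python3 - <<'E'
from h import *
o=np.array([.625,-.030]);y=.0155;R=np.array([[np.cos(y),-np.sin(y)],[np.sin(y),np.cos(y)]])
for n in('top','side'):
    f=load(n); G=f['image'].mean(2)
    # finer: resample plane patch z=.045
    for k,p in enumerate([(-.036,-.118),(.056,-.118)]):
        c=o+R@np.array(p); r=np.arange(-24,24.1,.5)/1000
        X,Y=np.meshgrid(r,r); W=np.c_[X.ravel()+c[0],Y.ravel()+c[1],np.full(X.size,.045)]
        uv=proj(f,W).astype(np.float32); I=cv2.remap(G.astype(np.float32),uv[:,0].reshape(X.shape),uv[:,1].reshape(X.shape),cv2.INTER_CUBIC)
        # bright head centroid
        rr=np.hypot(X,Y); hm=(I>np.percentile(I[rr<.02],45))&(rr<.022)
        hull=cv2.convexHull(np.argwhere(hm)[:,::-1].astype(np.float32)); (hx,hy),hr=cv2.minEnclosingCircle(hull)
        hx,hy=r[0]+hx*.0005,r[0]+hy*.0005
        w=np.clip(np.median(I[rr<.014])-I-15,0,None)*(np.hypot(X-hx,Y-hy)<.0125)
        mx,my=(w*X).sum()/w.sum(),(w*Y).sum()/w.sum()
        C=np.cov(np.c_[X.ravel(),Y.ravel()].T,aweights=w.ravel()); e,v=np.linalg.eigh(C)
        print(n,k,'head',(c+[hx,hy]).round(4),hr*.5,'slot c',(c+[mx,my]).round(4),'ang',np.degrees(np.arctan2(v[1,1],v[0,1])).round(1),np.sqrt(e).round(4))
# driver handle top in side view
f=load('side');P=cloud(f);m=np.zeros((480,640),bool);m[300:360,270:320]=1
m&=(P[...,2]>.165)&(P[...,2]<.185);q=P[m];print(len(q),q.mean(0),cv2.minAreaRect(q[:,:2].astype(np.float32)*1000))
m2=np.zeros((480,640),bool);m2[330:390,260:330]=1;m2&=(P[...,2]>-.0)&(P[...,2]<.013)&(f['image'].mean(2)<90)
print(cv2.minAreaRect(P[m2][:,:2].astype(np.float32)*1000))
E
```

```text
top 0 head [ 0.5926 -0.1499] 18.172992706298828 slot c [ 0.5924 -0.1502] ang 156.6 [0.0019 0.007 ]
top 1 head [ 0.6828 -0.1471] 21.98299789428711 slot c [ 0.6843 -0.1482] ang 174.7 [0.0016 0.0062]
side 0 head [ 0.5892 -0.1469] 20.107046127319336 slot c [ 0.5892 -0.1493] ang 157.1 [0.0019 0.0065]
side 1 head [ 0.6828 -0.1471] 21.98299789428711 slot c [ 0.683  -0.1482] ang 174.7 [0.0014 0.0064]
155 [ 0.43468973 -0.29927323  0.17316732] ((434.8162841796875, -297.3798828125), (35.3599739074707, 21.110876083374023), 27.864505767822266)
((435.9121398925781, -298.9295959472656), (78.5650634765625, 80.2038803100586), 2.632550001144409)
```

The slots lie at -23° (screw 0) and -5° (screw 1). The driver is at (0.435,-0.298) with its handle at 27°, and both views agree.

Request:
drive_tool --series '[{"offset": [-0.023, -0.013, 0.01], "angular": [0, 0, 0.05]}, {"offset": [-0.023, -0.013, 0.01], "angular": [0, 0, 0.05]}, {"offset": [-0.023, -0.012, 0.0], "angular": [0, 0, 0.05]}, {"offset": [0, 0, 0], "angular": [0, 0, 0.05]}, {"offset": [0, 0, 0], "angular": [0, 0, 0.05]}, {"offset": [0, 0, 0], "angular": [0, 0, 0.05]}, {"offset": [0, 0, 0], "angular": [0, 0, 0]}, {"offset": [0, 0, 0], "angular": [0, 0, 0]}, {"offset": [0, 0, 0], "angular": [0, 0, 0]}, {"offset": [0, 0, 0], "angular": [0, 0, 0]}]' --jaw 1

```text
time_s: 6.63
eef_pos: [0.4457, -0.2978, 0.2406]
eef_rot: [-3.049, -0.755, 0.0]
force: [0.2, -0.6, -0.4]
opening: 1.0
```

Request:
drive_tool --series '[{"offset": [-0.0107, 0, 0], "angular": [0, 0, 0]}, {"offset": [0, 0, -0.02], "angular": [0, 0, 0]}, {"offset": [0, 0, -0.02], "angular": [0, 0, 0]}, {"offset": [0, 0, -0.02], "angular": [0, 0, 0]}, {"offset": [0, 0, -0.02], "angular": [0, 0, 0]}, {"offset": [0, 0, -0.0135], "angular": [0, 0, 0]}, {"offset": [0, 0, 0], "angular": [0, 0, 0]}, {"offset": [0, 0, 0], "angular": [0, 0, 0]}]'

```text
time_s: 7.3
eef_pos: [0.4341, -0.298, 0.1469]
eef_rot: [-3.048, -0.755, 0.002]
force: [0.0, -0.9, -1.0]
opening: 0.998
```

Request:
drive_tool --series '[{"offset": [0, 0, 0], "angular": [0, 0, 0]}, {"offset": [0, 0, 0], "angular": [0, 0, 0]}, {"offset": [0, 0, 0], "angular": [0, 0, 0]}, {"offset": [0, 0, 0], "angular": [0, 0, 0]}, {"offset": [0, 0, 0], "angular": [0, 0, 0]}, {"offset": [0, 0, 0], "angular": [0, 0, 0]}, {"offset": [0, 0, 0], "angular": [0, 0, 0]}, {"offset": [0, 0, 0], "angular": [0, 0, 0]}, {"offset": [0, 0, 0], "angular": [0, 0, 0]}, {"offset": [0, 0, 0], "angular": [0, 0, 0]}, {"offset": [0, 0, 0], "angular": [0, 0, 0]}, {"offset": [0, 0, 0], "angular": [0, 0, 0]}]' --jaw -1

```text
time_s: 8.3
eef_pos: [0.4347, -0.2979, 0.1471]
eef_rot: [-3.049, -0.756, 0.001]
force: [0.4, 0.8, -0.1]
opening: 0.211
```

Request:
drive_tool --series '[{"offset": [0, 0, 0], "angular": [0, 0, 0]}, {"offset": [0, 0, 0], "angular": [0, 0, 0]}, {"offset": [0, 0, 0], "angular": [0, 0, 0]}, {"offset": [0, 0, 0], "angular": [0, 0, 0]}, {"offset": [0, 0, 0], "angular": [0, 0, 0]}, {"offset": [0, 0, 0], "angular": [0, 0, 0]}]'

```text
time_s: 8.8
eef_pos: [0.4347, -0.2979, 0.1471]
eef_rot: [-3.049, -0.756, 0.0]
force: [-1.0, 1.4, 0.2]
opening: 0.214
```

Request:
drive_tool --series '[{"offset": [0, 0, 0.02], "angular": [0, 0, 0]}, {"offset": [0, 0, 0.03], "angular": [0, 0, 0]}, {"offset": [0, 0, 0.04], "angular": [0, 0, 0]}, {"offset": [0, 0, 0.03], "angular": [0, 0, 0]}, {"offset": [0, 0, 0], "angular": [0, 0, 0.07]}, {"offset": [0, 0, 0], "angular": [0, 0, 0.07]}, {"offset": [0, 0, 0], "angular": [0, 0, 0.07]}, {"offset": [0, 0, 0], "angular": [0, 0, 0.07]}, {"offset": [0.015, 0.014, 0], "angular": [0, 0, 0.07]}, {"offset": [0.015, 0.014, 0], "angular": [0, 0, 0.07]}, {"offset": [0.015, 0.014, 0], "angular": [0, 0, 0.07]}, {"offset": [0.015, 0.014, 0], "angular": [0, 0, 0.07]}]'

```text
time_s: 9.8
eef_pos: [0.4952, -0.2418, 0.2667]
eef_rot: [-2.433, -1.987, 0.001]
force: [-0.4, -0.1, -1.9]
opening: 0.215
```

Request:
drive_tool --series '[{"offset": [0.016, 0.015, 0], "angular": [0, 0, 0.073]}, {"offset": [0.016, 0.015, 0], "angular": [0, 0, 0.073]}, {"offset": [0.016, 0.015, 0], "angular": [0, 0, 0.073]}, {"offset": [0.016, 0.015, 0], "angular": [0, 0, 0.073]}, {"offset": [0.016, 0.016, 0], "angular": [0, 0, 0.073]}, {"offset": [0.016, 0.016, 0], "angular": [0, 0, 0.073]}, {"offset": [0, 0, 0], "angular": [0, 0, 0.073]}, {"offset": [0, 0, 0], "angular": [0, 0, 0.073]}, {"offset": [0, 0, 0], "angular": [0, 0, 0.073]}, {"offset": [0, 0, 0], "angular": [0, 0, 0.073]}, {"offset": [0, 0, 0], "angular": [0, 0, 0.073]}, {"offset": [0, 0, 0], "angular": [0, 0, 0.073]}]'

```text
time_s: 10.8
eef_pos: [0.5906, -0.1506, 0.2663]
eef_rot: [-0.616, -3.079, 0.001]
force: [-0.3, -0.1, -2.6]
opening: 0.214
```

Request:
drive_tool --series '[{"offset": [0, 0, 0], "angular": [0, 0, 0]}, {"offset": [0, 0, 0], "angular": [0, 0, 0]}, {"offset": [0, 0, 0], "angular": [0, 0, 0]}, {"offset": [0, 0, 0], "angular": [0, 0, 0]}, {"offset": [0, 0, 0], "angular": [0, 0, 0]}]'

```text
time_s: 11.22
eef_pos: [0.5909, -0.1501, 0.2671]
eef_rot: [-0.626, -3.079, 0.0]
force: [-1.1, 0.3, -2.6]
opening: 0.214
```

```bash
python3 - <<'E'
from h import *
f=grab('top'); g=grab('side')
s=status.get_state(); print(s['eef_pos'],s['eef_rot'],s['force'])
a=cv2.resize(f['image'][150:250,320:440],(400,333),interpolation=2);b=cv2.resize(g['image'][200:320,310:430],(400,400),interpolation=2)
a=np.vstack([a,np.zeros((67,400,3),np.uint8)])
cv2.imwrite('pics/c4.png',np.hstack([a,b])[:,:,::-1])
E
```

```text
[ 0.59090594 -0.15001159  0.26719268] [ 6.25119864e-01  3.07869374e+00 -3.17107246e-04] [-0.9441861  -0.45087722 -2.52299448]
```

View pics/c4.png

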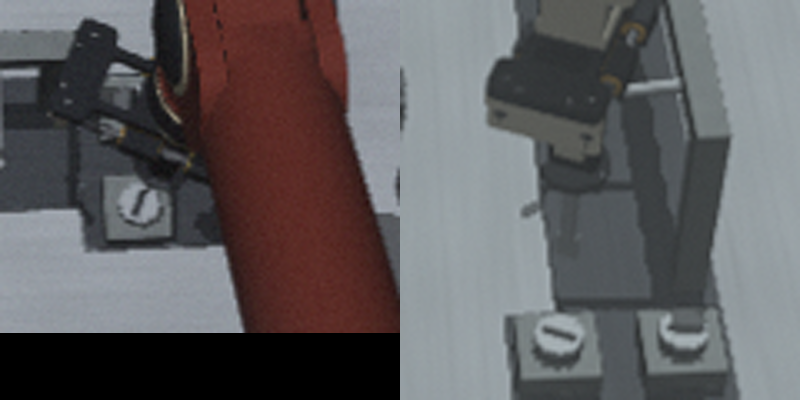

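Request:
drive_tool --series '[{"offset": [0, 0.001, -0.02], "angular": [0, 0, 0]}, {"offset": [0, 0, -0.02], "angular": [0, 0, 0]}, {"offset": [0, 0, -0.02], "angular": [0, 0, 0]}, {"offset": [0, 0, -0.015], "angular": [0, 0, 0]}, {"offset": [0, 0, -0.005], "angular": [0, 0, 0]}, {"offset": [0, 0, 0], "angular": [0, 0, 0]}, {"offset": [0, 0, 0], "angular": [0, 0, 0]}]'

```text
time_s: 11.9
eef_pos: [0.5914, -0.149, 0.1878]
eef_rot: [0.624, 3.078, 0.0]
force: [-0.1, 0.6, -1.9]
opening: 0.215
```

Request:
drive_tool --series '[{"offset": [0, 0, -0.002], "angular": [0, 0, 0]}, {"offset": [0, 0, -0.002], "angular": [0, 0, 0]}, {"offset": [0, 0, -0.002], "angular": [0, 0, 0]}, {"offset": [0, 0, -0.002], "angular": [0, 0, 0]}, {"offset": [0, 0, -0.002], "angular": [0, 0, 0]}, {"offset": [0, 0, 0], "angular": [0, 0, 0]}, {"offset": [0, 0, 0], "angular": [0, 0, 0]}]'

```text
time_s: 12.48
eef_pos: [0.5908, -0.1491, 0.177]
eef_rot: [-0.624, -3.079, 0.0]
force: [-0.1, -0.1, -2.1]
opening: 0.212
```

Request:
drive_tool --series '[{"offset": [0, 0, -0.001], "angular": [0, 0, 0]}, {"offset": [0, 0, -0.001], "angular": [0, 0, 0]}, {"offset": [0, 0, -0.001], "angular": [0, 0, 0]}, {"offset": [0, 0, -0.001], "angular": [0, 0, 0]}, {"offset": [0, 0, 0], "angular": [0, 0, 0]}, {"offset": [0, 0, 0], "angular": [0, 0, 0]}]'

```text
time_s: 12.98
eef_pos: [0.5908, -0.1491, 0.173]
eef_rot: [-0.624, -3.079, 0.0]
force: [-0.2, -0.1, -1.9]
opening: 0.218
```

Request:
drive_tool --series '[{"offset": [0, 0, 0], "angular": [0, 0, -0.06]}, {"offset": [0, 0, 0], "angular": [0, 0, -0.06]}, {"offset": [0, 0, 0], "angular": [0, 0, -0.06]}, {"offset": [0, 0, 0], "angular": [0, 0, -0.06]}, {"offset": [0, 0, 0], "angular": [0, 0, -0.06]}, {"offset": [0, 0, 0], "angular": [0, 0, -0.06]}, {"offset": [0, 0, 0], "angular": [0, 0, -0.06]}, {"offset": [0, 0, 0], "angular": [0, 0, -0.06]}, {"offset": [0, 0, 0], "angular": [0, 0, -0.06]}, {"offset": [0, 0, 0], "angular": [0, 0, -0.06]}, {"offset": [0, 0, 0], "angular": [0, 0, -0.06]}, {"offset": [0, 0, 0], "angular": [0, 0, -0.06]}]'

```text
time_s: 13.98
eef_pos: [0.5901, -0.1499, 0.1729]
eef_rot: [-2.181, -2.26, 0.004]
force: [-0.8, -2.4, -3.9]
opening: 0.215
```

```bash
python3 - <<'E'
from h import *
s=status.get_state(); print(s['eef_pos'],s['eef_rot'],s['force'],s['wrist_torque'])
E
```

```text
[ 0.59008453 -0.1498784   0.1728913 ] [-2.18109802 -2.26042571  0.0035876 ] [-0.78211839 -2.42478075 -3.90443184] [-0.46068648  0.18025189  0.16164057]
```

Request:
drive_tool --series '[{"offset": [0, 0, 0], "angular": [0, 0, -0.06]}, {"offset": [0, 0, 0], "angular": [0, 0, -0.06]}, {"offset": [0, 0, 0], "angular": [0, 0, -0.06]}, {"offset": [0, 0, 0], "angular": [0, 0, -0.06]}, {"offset": [0, 0, 0], "angular": [0, 0, -0.06]}, {"offset": [0, 0, 0], "angular": [0, 0, 0]}]'

```text
time_s: 14.48
eef_pos: [0.5904, -0.1497, 0.1729]
eef_rot: [2.646, 1.693, -0.003]
force: [-0.6, -2.2, -2.7]
opening: 0.212
```

```bash
python3 - <<'E'
from h import *
s=status.get_state(); print(s['eef_pos'],s['eef_rot'],s['force'],s['wrist_torque'])
E
```

```text
[ 0.59037419 -0.1496858   0.17291932] [ 2.64589007  1.69268119 -0.00304984] [-0.61455396 -2.20513944 -2.71624679] [-0.6112061   0.19190407  0.08289546]
```

Request:
drive_tool --series '[{"offset": [0, 0, 0], "angular": [0, 0, -0.03]}, {"offset": [0, 0, 0], "angular": [0, 0, -0.03]}, {"offset": [0, 0, 0], "angular": [0, 0, -0.03]}, {"offset": [0, 0, 0], "angular": [0, 0, 0]}]'

```text
time_s: 14.82
eef_pos: [0.5904, -0.1497, 0.1729]
eef_rot: [2.757, 1.505, -0.002]
force: [-1.5, -2.2, -3.1]
opening: 0.212
```

```bash
python3 - <<'E'
from h import *
s=status.get_state(); print(s['eef_pos'],s['eef_rot'],s['force'],s['wrist_torque'])
E
```

```text
[ 0.59044104 -0.14973934  0.17294346] [ 2.75688167e+00  1.50536743e+00 -2.30827977e-03] [-1.47347054 -2.20481139 -3.10516283] [-0.66311026  0.20240551  0.11737082]
```

Request:
drive_tool --series '[{"offset": [0, 0, 0], "angular": [0, 0, -0.03]}, {"offset": [0, 0, 0], "angular": [0, 0, -0.03]}, {"offset": [0, 0, 0], "angular": [0, 0, 0]}, {"offset": [0, 0, 0], "angular": [0, 0, 0]}]'

```text
time_s: 15.15
eef_pos: [0.5905, -0.1497, 0.173]
eef_rot: [2.824, 1.376, -0.002]
force: [-1.3, -1.8, -3.8]
opening: 0.212
```

```bash
python3 - <<'E'
from h import *
s=status.get_state(); print(s['eef_pos'],s['eef_rot'],s['force'],s['wrist_torque'])
E
```

```text
[ 0.59054154 -0.14969896  0.17295293] [ 2.82384904e+00  1.37568287e+00 -1.73737741e-03] [-1.25554364 -1.84592644 -3.78606897] [-0.77968094  0.21599383  0.09213678]
```

Request:
drive_tool --series '[{"offset": [0, 0, 0], "angular": [0, 0, -0.03]}, {"offset": [0, 0, 0], "angular": [0, 0, -0.03]}, {"offset": [0, 0, 0], "angular": [0, 0, 0]}, {"offset": [0, 0, 0], "angular": [0, 0, 0]}]'

```text
time_s: 15.48
eef_pos: [0.5906, -0.1497, 0.173]
eef_rot: [2.885, 1.241, -0.002]
force: [-1.1, -2.7, -2.7]
opening: 0.21
```

```bash
python3 - <<'E'
from h import *
s=status.get_state(); print(s['eef_pos'],s['eef_rot'],s['force'],s['wrist_torque'])
f=grab('side');g=grab('top')
cv2.imwrite('pics/c5.png',cv2.resize(f['image'][260:330,320:430],(660,420),interpolation=2)[:,:,::-1])
E
```

```text
[ 0.59057784 -0.14967094  0.17296341] [ 2.88546650e+00  1.24092847e+00 -1.58461353e-03] [-1.10368364 -2.69598131 -2.70346174] [-0.97297921  0.2732418   0.20456786]
```

View pics/c5.png

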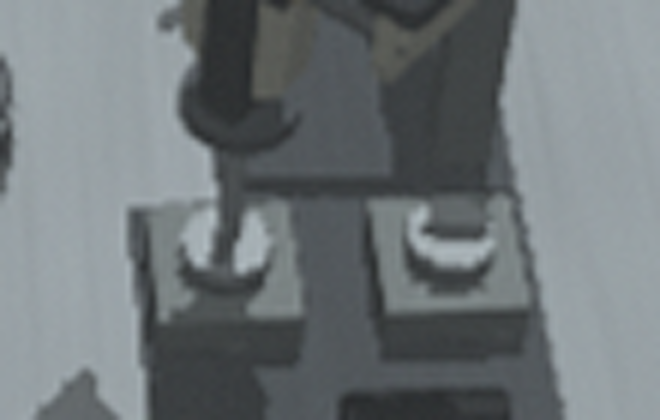

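The blade is in the slot, with the screw at about (228,245) in the crop, and torque is rising. A little further.

Request:
drive_tool --series '[{"offset": [0, 0, 0], "angular": [0, 0, -0.03]}, {"offset": [0, 0, 0], "angular": [0, 0, -0.03]}, {"offset": [0, 0, 0], "angular": [0, 0, 0]}, {"offset": [0, 0, 0], "angular": [0, 0, 0]}]'

```text
time_s: 15.92
eef_pos: [0.5906, -0.1494, 0.1729]
eef_rot: [2.941, 1.103, -0.001]
force: [-1.8, -2.8, -4.2]
opening: 0.212
```

```bash
python3 - <<'E'
from h import *
s=status.get_state(); print(s['eef_pos'],s['eef_rot'],s['force'],s['wrist_torque'])
E
```

```text
[ 0.59062971 -0.14942887  0.17294931] [ 2.94107888e+00  1.10328282e+00 -1.31248391e-03] [-1.77029823 -2.80609256 -4.19260216] [-1.07923391  0.31010745  0.4247847 ]
```

Torque has reached 0.42 N·m against 0.1 friction, so the screw is at its stop. Backing off, lifting and checking.

Request:
drive_tool --series '[{"offset": [0, 0, 0], "angular": [0, 0, 0.05]}, {"offset": [0, 0, 0], "angular": [0, 0, 0.05]}, {"offset": [0, 0, 0.005], "angular": [0, 0, 0]}, {"offset": [0, 0, 0.01], "angular": [0, 0, 0]}, {"offset": [0, 0, 0.02], "angular": [0, 0, 0]}, {"offset": [0, 0, 0.03], "angular": [0, 0, 0]}, {"offset": [0, 0, 0.03], "angular": [0, 0, 0]}, {"offset": [0, 0, 0], "angular": [0, 0, 0]}, {"offset": [0, 0, 0], "angular": [0, 0, 0]}, {"offset": [0, 0, 0], "angular": [0, 0, 0]}]'

```text
time_s: 16.75
eef_pos: [0.5906, -0.1478, 0.2683]
eef_rot: [-2.846, -1.327, -0.001]
force: [-0.8, 0.8, -3.1]
opening: 0.215
```

```bash
cat > slot.py <<'E'
from h import *
o=np.array([.625,-.030]);y=.0155;R=np.array([[np.cos(y),-np.sin(y)],[np.sin(y),np.cos(y)]])
def slot(f,k,save=None):
    p=[(-.036,-.118),(.056,-.118)][k]; c=o+R@np.array(p); r=np.arange(-24,24.1,.5)/1000
    X,Y=np.meshgrid(r,r); W=np.c_[X.ravel()+c[0],Y.ravel()+c[1],np.full(X.size,.045)]
    uv=proj(f,W).astype(np.float32); I=cv2.remap(f['image'].mean(2).astype(np.float32),uv[:,0].reshape(X.shape),uv[:,1].reshape(X.shape),cv2.INTER_CUBIC)
    rr=np.hypot(X,Y); w=np.clip(np.median(I[rr<.014])-I-15,0,None)*(rr<.013)
    C=np.cov(np.c_[X.ravel(),Y.ravel()].T,aweights=w.ravel()); e,v=np.linalg.eigh(C)
    m=[(w*X).sum()/w.sum(),(w*Y).sum()/w.sum()]
    print(k,'slot c',(c+m).round(4),'ang',np.degrees(np.arctan2(v[1,1],v[0,1])).round(1),np.sqrt(e).round(4))
E
python3 - <<'E'
from slot import *
s=status.get_state(); print(s['eef_pos'],s['eef_rot'],s['force'],s['wrist_torque'])
f=grab('side'); slot(f,0); slot(f,1)
# driver axis: dark handle/shank not needed; side crop
cv2.imwrite('pics/c6.png',cv2.resize(f['image'][200:330,320:430],(508,600),interpolation=2)[:,:,::-1])
E
```

```text
[ 0.59062688 -0.14781461  0.26828896] [-2.84599599e+00 -1.32658929e+00 -1.00048571e-03] [-0.84393211  0.78110446 -3.0551433 ] [-0.06103448 -0.00034843  0.06360316]
0 slot c [ 0.5904 -0.1488] ang 66.0 [0.0019 0.0067]
1 slot c [ 0.6827 -0.1482] ang 173.9 [0.0014 0.0065]
```

View pics/c6.png

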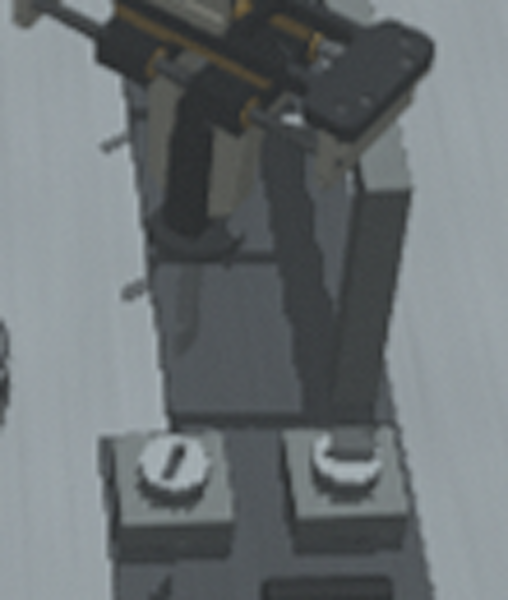

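Screw 0's slot reads 66.0° and tight should be 66.3°, so it is fully tight. On to screw 1.

Request:
drive_tool --series '[{"offset": [0.02, 0, 0], "angular": [0, 0, 0.0725]}, {"offset": [0.02, 0, 0], "angular": [0, 0, 0.0725]}, {"offset": [0.02, 0, 0], "angular": [0, 0, 0.0725]}, {"offset": [0.02, 0, 0], "angular": [0, 0, 0.0725]}, {"offset": [0.0124, 0, 0], "angular": [0, 0, 0.0725]}, {"offset": [0, 0, 0], "angular": [0, 0, 0.0725]}, {"offset": [0, 0, 0], "angular": [0, 0, 0.0725]}, {"offset": [0, 0, 0], "angular": [0, 0, 0.0725]}, {"offset": [0, 0, 0], "angular": [0, 0, 0.0725]}, {"offset": [0, 0, 0], "angular": [0, 0, 0.0725]}, {"offset": [0, 0, 0], "angular": [0, 0, 0.0725]}, {"offset": [0, 0, 0], "angular": [0, 0, 0.0725]}]'

```text
time_s: 17.8
eef_pos: [0.6824, -0.1487, 0.2659]
eef_rot: [-1.361, -2.827, 0.001]
force: [-0.0, -0.6, -3.1]
opening: 0.215
```

Request:
drive_tool --series '[{"offset": [0, 0, 0], "angular": [0, 0, 0.0725]}, {"offset": [0, 0, 0], "angular": [0, 0, 0.0725]}, {"offset": [0, 0, 0], "angular": [0, 0, 0.0725]}, {"offset": [0, 0, 0], "angular": [0, 0, 0.0725]}, {"offset": [0, 0, 0], "angular": [0, 0, 0.0725]}, {"offset": [0, 0, 0], "angular": [0, 0, 0.0725]}, {"offset": [0, 0, 0], "angular": [0, 0, 0.0725]}, {"offset": [0, 0, 0], "angular": [0, 0, 0]}, {"offset": [0, 0, 0], "angular": [0, 0, 0]}, {"offset": [0, 0, 0], "angular": [0, 0, 0]}, {"offset": [0, 0, 0], "angular": [0, 0, 0]}]'

```text
time_s: 18.72
eef_pos: [0.6831, -0.149, 0.2676]
eef_rot: [-0.168, -3.136, -0.0]
force: [0.9, 0.3, -2.2]
opening: 0.212
```

Request:
drive_tool --series '[{"offset": [0, 0.001, -0.02], "angular": [0, 0, 0]}, {"offset": [0, 0, -0.02], "angular": [0, 0, 0]}, {"offset": [0, 0, -0.02], "angular": [0, 0, 0]}, {"offset": [0, 0, -0.015], "angular": [0, 0, 0]}, {"offset": [0, 0, -0.005], "angular": [0, 0, 0]}, {"offset": [0, 0, 0], "angular": [0, 0, 0]}, {"offset": [0, 0, 0], "angular": [0, 0, 0]}]'

```text
time_s: 19.3
eef_pos: [0.6837, -0.148, 0.1888]
eef_rot: [0.167, 3.136, 0.0]
force: [0.3, 0.3, -2.0]
opening: 0.214
```

Request:
drive_tool --series '[{"offset": [0, 0, -0.002], "angular": [0, 0, 0]}, {"offset": [0, 0, -0.002], "angular": [0, 0, 0]}, {"offset": [0, 0, -0.002], "angular": [0, 0, 0]}, {"offset": [0, 0, -0.002], "angular": [0, 0, 0]}, {"offset": [0, 0, -0.002], "angular": [0, 0, 0]}, {"offset": [0, 0, -0.0015], "angular": [0, 0, 0]}, {"offset": [0, 0, 0], "angular": [0, 0, 0]}, {"offset": [0, 0, 0], "angular": [0, 0, 0]}]'

```text
time_s: 19.97
eef_pos: [0.6832, -0.1481, 0.1765]
eef_rot: [-0.166, -3.137, 0.0]
force: [0.2, -0.3, -2.8]
opening: 0.214
```

Request:
drive_tool --series '[{"offset": [0, 0, -0.001], "angular": [0, 0, 0]}, {"offset": [0, 0, -0.001], "angular": [0, 0, 0]}, {"offset": [0, 0, -0.001], "angular": [0, 0, 0]}, {"offset": [0, 0, -0.0005], "angular": [0, 0, 0]}, {"offset": [0, 0, 0], "angular": [0, 0, 0]}, {"offset": [0, 0, 0], "angular": [0, 0, 0]}]'

```text
time_s: 20.47
eef_pos: [0.6832, -0.1481, 0.1731]
eef_rot: [-0.166, -3.137, 0.0]
force: [-0.3, -0.3, -2.1]
opening: 0.211
```

Request:
drive_tool --series '[{"offset": [0, 0, 0], "angular": [0, 0, -0.06]}, {"offset": [0, 0, 0], "angular": [0, 0, -0.06]}, {"offset": [0, 0, 0], "angular": [0, 0, -0.06]}, {"offset": [0, 0, 0], "angular": [0, 0, -0.06]}, {"offset": [0, 0, 0], "angular": [0, 0, -0.06]}, {"offset": [0, 0, 0], "angular": [0, 0, -0.06]}, {"offset": [0, 0, 0], "angular": [0, 0, -0.06]}, {"offset": [0, 0, 0], "angular": [0, 0, -0.06]}, {"offset": [0, 0, 0], "angular": [0, 0, -0.06]}, {"offset": [0, 0, 0], "angular": [0, 0, -0.06]}, {"offset": [0, 0, 0], "angular": [0, 0, -0.06]}, {"offset": [0, 0, 0], "angular": [0, 0, -0.06]}]'

```text
time_s: 21.47
eef_pos: [0.6826, -0.1491, 0.173]
eef_rot: [-1.826, -2.556, 0.004]
force: [-0.2, -0.4, -1.2]
opening: 0.214
```

Request:
drive_tool --series '[{"offset": [0, 0, 0], "angular": [0, 0, -0.06]}, {"offset": [0, 0, 0], "angular": [0, 0, -0.06]}, {"offset": [0, 0, 0], "angular": [0, 0, -0.06]}, {"offset": [0, 0, 0], "angular": [0, 0, -0.06]}, {"offset": [0, 0, 0], "angular": [0, 0, -0.06]}, {"offset": [0, 0, 0], "angular": [0, 0, -0.06]}, {"offset": [0, 0, 0], "angular": [0, 0, -0.06]}, {"offset": [0, 0, 0], "angular": [0, 0, -0.06]}, {"offset": [0, 0, 0], "angular": [0, 0, -0.06]}, {"offset": [0, 0, 0], "angular": [0, 0, -0.06]}, {"offset": [0, 0, 0], "angular": [0, 0, -0.03]}, {"offset": [0, 0, 0], "angular": [0, 0, 0]}]'

```text
time_s: 22.47
eef_pos: [0.6823, -0.149, 0.173]
eef_rot: [2.818, 1.388, -0.005]
force: [-1.8, -1.7, -1.1]
opening: 0.213
```

```bash
python3 - <<'E'
from h import *
s=status.get_state(); print(s['eef_pos'],s['eef_rot'],s['force'],s['wrist_torque'])
E
```

```text
[ 0.68233242 -0.14901622  0.17298334] [ 2.81775629  1.3875377  -0.00476728] [-1.7711122  -1.72291613 -1.06886475] [-0.62548969  0.49281123  0.05475586]
```

Tool x is now at 52.4°, so continuing to the stop, to about 41°.

Request:
drive_tool --series '[{"offset": [0, 0, 0], "angular": [0, 0, -0.03]}, {"offset": [0, 0, 0], "angular": [0, 0, -0.03]}, {"offset": [0, 0, 0], "angular": [0, 0, -0.03]}, {"offset": [0, 0, 0], "angular": [0, 0, -0.03]}, {"offset": [0, 0, 0], "angular": [0, 0, 0]}, {"offset": [0, 0, 0], "angular": [0, 0, 0]}, {"offset": [0, 0, 0], "angular": [0, 0, 0]}, {"offset": [0, 0, 0], "angular": [0, 0, 0]}]'

```text
time_s: 23.13
eef_pos: [0.6824, -0.1488, 0.173]
eef_rot: [2.936, 1.119, -0.003]
force: [-2.5, -2.2, 0.1]
opening: 0.213
```

```bash
python3 - <<'E'
from h import *
s=status.get_state(); print(s['eef_pos'],s['eef_rot'],s['force'],s['wrist_torque'])
E
```

```text
[ 0.68244335 -0.14881326  0.17298516] [ 2.93565176  1.11852758 -0.00340142] [-2.52023101 -2.1564371   0.09081688] [-0.8153199   0.96500674  0.42286509]
```

Request:
drive_tool --series '[{"offset": [0, 0, 0], "angular": [0, 0, 0.05]}, {"offset": [0, 0, 0], "angular": [0, 0, 0.05]}, {"offset": [0, 0, 0], "angular": [0, 0, 0]}, {"offset": [0, 0, 0], "angular": [0, 0, 0]}, {"offset": [0, 0, 0], "angular": [0, 0, 0]}, {"offset": [0, 0, 0.005], "angular": [0, 0, 0]}, {"offset": [0, 0, 0.01], "angular": [0, 0, 0]}, {"offset": [0, 0, 0.02], "angular": [0, 0, 0]}, {"offset": [0, 0, 0.03], "angular": [0, 0, 0]}, {"offset": [0, 0, 0.03], "angular": [0, 0, 0]}, {"offset": [0, 0, 0], "angular": [0, 0, 0]}, {"offset": [0, 0, 0], "angular": [0, 0, 0]}]'

```text
time_s: 24.13
eef_pos: [0.6858, -0.147, 0.2723]
eef_rot: [2.836, 1.343, 0.014]
force: [-0.4, 0.1, -2.6]
opening: 0.215
```

```bash
python3 - <<'E'
from slot import *
s=status.get_state(); print(s['eef_pos'],s['eef_rot'],s['force'],s['wrist_torque'])
f=grab('side'); slot(f,0); slot(f,1)
E
```

```text
[ 0.68580497 -0.14704396  0.27232516] [2.83562902 1.34317254 0.01410101] [-0.39407385  0.09365073 -2.57248826] [-0.0238108   0.06024364 -0.03446296]
0 slot c [ 0.5904 -0.1488] ang 66.1 [0.0019 0.0067]
1 slot c [ 0.6817 -0.149 ] ang 65.6 [0.0014 0.0055]
```

Both slots read about 66°, so both screws are tight. Returning the driver to its tube.

Request:
drive_tool --series '[{"offset": [-0.0277, -0.0168, 0], "angular": [0, 0, -0.027]}, {"offset": [-0.0277, -0.0168, 0], "angular": [0, 0, -0.027]}, {"offset": [-0.0277, -0.0168, 0], "angular": [0, 0, -0.027]}, {"offset": [-0.0277, -0.0168, 0], "angular": [0, 0, -0.027]}, {"offset": [-0.0277, -0.0168, 0], "angular": [0, 0, -0.027]}, {"offset": [-0.0277, -0.0168, 0], "angular": [0, 0, -0.027]}, {"offset": [-0.0277, -0.0168, 0], "angular": [0, 0, -0.027]}, {"offset": [-0.0277, -0.0168, 0], "angular": [0, 0, -0.027]}, {"offset": [-0.0277, -0.0168, 0], "angular": [0, 0, -0.027]}, {"offset": [0, 0, 0], "angular": [0, 0, 0]}, {"offset": [0, 0, 0], "angular": [0, 0, 0]}, {"offset": [0, 0, 0], "angular": [0, 0, 0]}]'

```text
time_s: 25.18
eef_pos: [0.4344, -0.2982, 0.2674]
eef_rot: [-3.041, -0.781, -0.001]
force: [1.0, -0.1, -1.2]
opening: 0.214
```

Request:
drive_tool --series '[{"offset": [0, 0, 0], "angular": [0, 0, 0]}, {"offset": [0, 0, 0], "angular": [0, 0, 0]}, {"offset": [0, 0, 0], "angular": [0, 0, 0]}]'

```text
time_s: 25.43
eef_pos: [0.4349, -0.2983, 0.2678]
eef_rot: [-3.041, -0.784, -0.0]
force: [0.4, -0.2, -1.9]
opening: 0.211
```

Request:
drive_tool --series '[{"offset": [0.0004, 0, -0.015], "angular": [0, 0, 0]}, {"offset": [0, 0, -0.015], "angular": [0, 0, 0]}, {"offset": [0, 0, -0.015], "angular": [0, 0, 0]}, {"offset": [0, 0, -0.015], "angular": [0, 0, 0]}, {"offset": [0, 0, -0.015], "angular": [0, 0, 0]}, {"offset": [0, 0, -0.015], "angular": [0, 0, 0]}, {"offset": [0, 0, 0], "angular": [0, 0, 0]}, {"offset": [0, 0, 0], "angular": [0, 0, 0]}]'

```text
time_s: 26.1
eef_pos: [0.4345, -0.2987, 0.1776]
eef_rot: [-3.041, -0.782, 0.002]
force: [-0.4, 0.3, -1.9]
opening: 0.212
```

Request:
drive_tool --series '[{"offset": [0, 0, -0.008], "angular": [0, 0, 0]}, {"offset": [0, 0, -0.007], "angular": [0, 0, 0]}, {"offset": [0, 0, -0.005], "angular": [0, 0, 0]}, {"offset": [0, 0, 0], "angular": [0, 0, 0]}, {"offset": [0, 0, 0], "angular": [0, 0, 0]}, {"offset": [0, 0, 0], "angular": [0, 0, 0]}]'

```text
time_s: 26.6
eef_pos: [0.4346, -0.2994, 0.1583]
eef_rot: [3.043, 0.781, 0.001]
force: [0.1, -0.2, -1.7]
opening: 0.215
```

Request:
drive_tool --series '[{"offset": [0, 0.001, -0.005], "angular": [0, 0, 0]}, {"offset": [0, 0, -0.005], "angular": [0, 0, 0]}, {"offset": [0, 0, -0.001], "angular": [0, 0, 0]}, {"offset": [0, 0, 0], "angular": [0, 0, 0]}, {"offset": [0, 0, 0], "angular": [0, 0, 0]}]'

```text
time_s: 27.02
eef_pos: [0.4344, -0.2981, 0.147]
eef_rot: [-3.043, -0.781, -0.0]
force: [-0.3, 0.6, -0.9]
opening: 0.215
```

Request:
drive_tool --series '[{"offset": [0, 0, 0], "angular": [0, 0, 0]}, {"offset": [0, 0, 0], "angular": [0, 0, 0]}, {"offset": [0, 0, 0], "angular": [0, 0, 0]}, {"offset": [0, 0, 0], "angular": [0, 0, 0]}, {"offset": [0, 0, 0], "angular": [0, 0, 0]}, {"offset": [0, 0, 0], "angular": [0, 0, 0]}, {"offset": [0, 0, 0], "angular": [0, 0, 0]}, {"offset": [0, 0, 0], "angular": [0, 0, 0]}, {"offset": [0, 0, 0.02], "angular": [0, 0, 0]}, {"offset": [0, 0, 0.03], "angular": [0, 0, 0]}, {"offset": [0, 0, 0.03], "angular": [0, 0, 0]}, {"offset": [0, 0, 0.03], "angular": [0, 0, 0]}]' --jaw 1

```text
time_s: 28.02
eef_pos: [0.434, -0.2981, 0.2582]
eef_rot: [-3.042, -0.78, 0.001]
force: [0.7, -0.8, 0.1]
opening: 0.991
```

```bash
python3 - <<'E'
from h import *
s=status.get_state(); print(s['eef_pos'],s['eef_rot'],s['force'])
f=grab('side'); g=grab('top');P=cloud(f);m=np.zeros((480,640),bool);m[290:360,260:320]=1
m&=(P[...,2]>.162)&(P[...,2]<.185);q=P[m];print(len(q),q.mean(0).round(4),cv2.minAreaRect(q[:,:2].astype(np.float32)*1000))
def box(P,f,u0,u1,v0,v1,z0,z1):
    m=np.zeros((480,640),bool); m[v0:v1,u0:u1]=True; return P[m&(P[...,2]>z0)&(P[...,2]<z1)&(f['depth']>0)]
P=cloud(g)
for n,b in(('A',(230,305,230,290)),('B',(308,375,230,295))):
    q=box(P,g,*b,.098,.122);r=cv2.minAreaRect(q[:,:2].astype(np.float32)*1000);print(n,len(q),r)
cv2.imwrite('pics/c7.png',np.hstack([cv2.resize(f['image'][200:400,230:330],(300,600),interpolation=2),cv2.resize(g['image'][140:300,200:340],(500,571),interpolation=2)[list(range(571))+[0]*29]])[:,:,::-1])
E
```

```text
[ 0.43402258 -0.29811709  0.25823297] [-3.04240215e+00 -7.80372958e-01  1.01759632e-03] [ 0.72008506 -0.81260703  0.09950455]
159 [ 0.4338 -0.3006  0.1723] ((434.0793151855469, -298.3118896484375), (33.90439224243164, 21.320329666137695), 29.378461837768555)
A 151 ((445.1297607421875, 125.01505279541016), (91.89291381835938, 11.586444854736328), 88.98351287841797)
B 152 ((466.8827819824219, -54.41180419921875), (92.23993682861328, 12.28432846069336), 81.99481964111328)
```

View pics/c7.png

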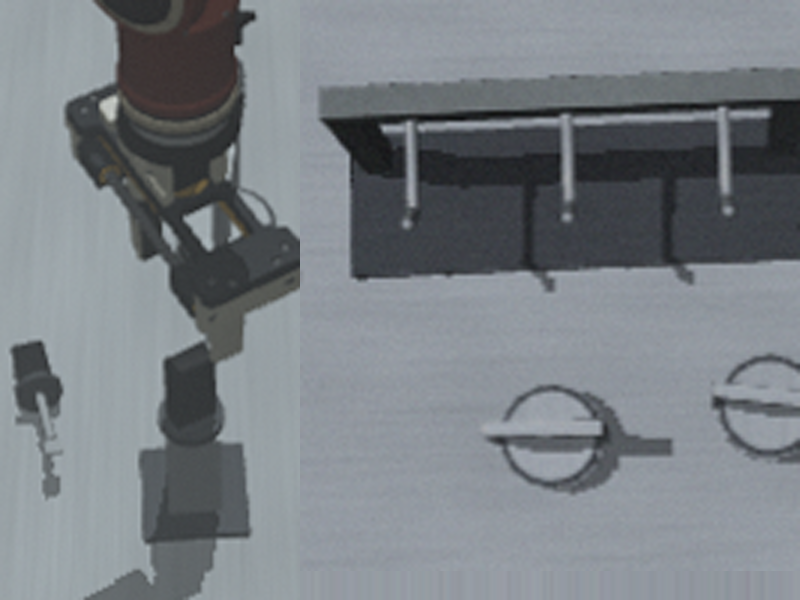

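The driver stands in its tube: handle at (0.434,-0.298), top at 0.172. Can B was knocked and is now at (0.467,-0.054) with its bar at 82°. Can A hasn't moved, and no third can is visible. I'll grip each bar 20 mm off centre so the fingers clear the hook.

Request:
drive_tool --series '[{"offset": [0.004, 0.0293, 0], "angular": [0, 0, 0.0656]}, {"offset": [0.004, 0.0293, 0], "angular": [0, 0, 0.0656]}, {"offset": [0.004, 0.0293, 0], "angular": [0, 0, 0.0656]}, {"offset": [0.004, 0.0293, 0], "angular": [0, 0, 0.0656]}, {"offset": [0.004, 0.0293, 0], "angular": [0, 0, 0.0656]}, {"offset": [0.004, 0.0293, 0], "angular": [0, 0, 0.0656]}, {"offset": [0.004, 0.0293, 0], "angular": [0, 0, 0.0656]}, {"offset": [0.004, 0.0293, 0], "angular": [0, 0, 0.0656]}, {"offset": [0.004, 0.0293, 0], "angular": [0, 0, 0.0656]}, {"offset": [0, 0, -0.03], "angular": [0, 0, 0]}, {"offset": [0, 0, 0], "angular": [0, 0, 0]}, {"offset": [0, 0, 0], "angular": [0, 0, 0]}]' --jaw 1

```text
time_s: 29.12
eef_pos: [0.4689, -0.0351, 0.2259]
eef_rot: [-2.371, -2.057, 0.006]
force: [0.4, -0.1, -0.7]
opening: 0.999
```

Request:
drive_tool --series '[{"offset": [0, 0, 0], "angular": [0, 0, 0]}, {"offset": [0, 0, 0], "angular": [0, 0, 0]}]'

```text
time_s: 29.28
eef_pos: [0.4708, -0.0359, 0.2279]
eef_rot: [2.374, 2.055, 0.001]
force: [0.0, -0.8, -0.2]
opening: 0.996
```

```bash
python3 - <<'E'
from h import *
g=grab('side');P=cloud(g);o=np.array([.625,-.030])
for n,c in(('A',(.445,.125)),('B',(.467,-.0544))):
    m=(np.hypot(P[...,0]-c[0],P[...,1]-c[1])<.07)&(P[...,2]>.098)&(P[...,2]<.122);q=P[m];print(n,len(q),cv2.minAreaRect(q[:,:2].astype(np.float32)*1000))
E
```

```text
A 121 ((443.8627014160156, 123.90586853027344), (97.83747100830078, 10.896848678588867), 89.25580596923828)
B 173 ((464.80377197265625, -55.28044891357422), (102.55188751220703, 12.416194915771484), 82.3343734741211)
```

Request:
drive_tool --series '[{"offset": [-0.001, 0.001, -0.03], "angular": [0, 0, 0]}, {"offset": [0, 0, -0.03], "angular": [0, 0, 0]}, {"offset": [0, 0, -0.03], "angular": [0, 0, 0]}, {"offset": [0, 0, -0.025], "angular": [0, 0, 0]}, {"offset": [0, 0, 0], "angular": [0, 0, 0]}, {"offset": [0, 0, 0], "angular": [0, 0, 0]}, {"offset": [0, 0, 0], "angular": [0, 0, 0]}]'

```text
time_s: 29.92
eef_pos: [0.4707, -0.034, 0.1136]
eef_rot: [2.372, 2.057, 0.003]
force: [-0.4, 0.2, -0.4]
opening: 0.998
```

Request:
drive_tool --series '[{"offset": [0, 0, 0], "angular": [0, 0, 0]}, {"offset": [0, 0, 0], "angular": [0, 0, 0]}, {"offset": [0, 0, 0], "angular": [0, 0, 0]}, {"offset": [0, 0, 0], "angular": [0, 0, 0]}, {"offset": [0, 0, 0], "angular": [0, 0, 0]}, {"offset": [0, 0, 0], "angular": [0, 0, 0]}, {"offset": [0, 0, 0], "angular": [0, 0, 0]}, {"offset": [0, 0, 0], "angular": [0, 0, 0]}, {"offset": [0, 0, 0], "angular": [0, 0, 0]}, {"offset": [0, 0, 0], "angular": [0, 0, 0]}, {"offset": [0, 0, 0], "angular": [0, 0, 0]}, {"offset": [0, 0, 0], "angular": [0, 0, 0]}]' --jaw -1

```text
time_s: 30.92
eef_pos: [0.4694, -0.0336, 0.1121]
eef_rot: [-2.372, -2.059, 0.0]
force: [0.6, 0.2, -0.1]
opening: 0.189
```

Request:
drive_tool --series '[{"offset": [0, 0, 0], "angular": [0, 0, 0]}, {"offset": [0, 0, 0], "angular": [0, 0, 0]}, {"offset": [0, 0, 0], "angular": [0, 0, 0]}, {"offset": [0, 0, 0], "angular": [0, 0, 0]}, {"offset": [0, 0, 0], "angular": [0, 0, 0]}, {"offset": [0, 0, 0], "angular": [0, 0, 0]}]'

```text
time_s: 31.42
eef_pos: [0.4692, -0.0336, 0.1121]
eef_rot: [-2.372, -2.059, 0.0]
force: [-0.7, 0.7, -0.6]
opening: 0.128
```

Request:
drive_tool --series '[{"offset": [0, 0, 0.01], "angular": [0, 0, 0]}, {"offset": [0, 0, 0.02], "angular": [0, 0, 0]}, {"offset": [0, 0, 0.025], "angular": [0, 0, 0.025]}, {"offset": [0, 0, 0.025], "angular": [0, 0, 0.025]}, {"offset": [0, 0, 0.025], "angular": [0, 0, 0.025]}, {"offset": [0.02, 0.009, 0], "angular": [0, 0, 0.025]}, {"offset": [0.02, 0.009, 0], "angular": [0, 0, 0]}, {"offset": [0.02, 0.009, 0], "angular": [0, 0, 0]}, {"offset": [0.02, 0.0076, 0], "angular": [0, 0, 0]}, {"offset": [0.01, 0, 0], "angular": [0, 0, 0]}, {"offset": [0, 0, 0], "angular": [0, 0, 0]}, {"offset": [0, 0, 0], "angular": [0, 0, 0]}]'

```text
time_s: 32.42
eef_pos: [0.5585, 0.0007, 0.2162]
eef_rot: [-2.203, -2.238, 0.004]
force: [-0.7, -0.5, -2.0]
opening: 0.13
```

Request:
drive_tool --series '[{"offset": [0, 0, 0], "angular": [0, 0, 0]}, {"offset": [0, 0, 0], "angular": [0, 0, 0]}]'

```text
time_s: 32.58
eef_pos: [0.5581, 0.0004, 0.2169]
eef_rot: [-2.204, -2.238, 0.002]
force: [-0.1, 0.2, -3.0]
opening: 0.128
```

```bash
python3 - <<'E'
from h import *
s=status.get_state(); print(s['eef_pos'],s['eef_rot'],s['force'])
f=grab('side');g=grab('top')
cv2.imwrite('pics/c8.png',np.hstack([cv2.resize(f['image'][170:300,270:420],(450,390),interpolation=2),cv2.resize(g['image'][150:280,250:365],(345,390),interpolation=2)])[:,:,::-1])
E
```

```text
[5.58092342e-01 4.47854987e-04 2.16871503e-01] [-2.20371886 -2.23767981  0.00247297] [-0.10173601  0.16287324 -3.00496746]
```

View pics/c8.png

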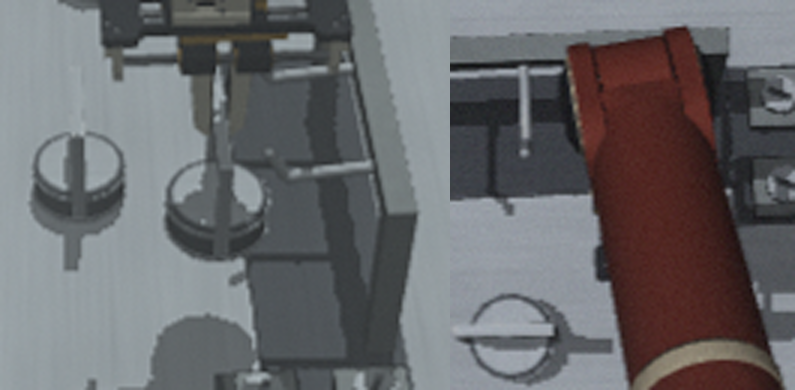

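The can hangs upright in the grip, with the hook tip at (275,160) of the left crop just beyond it. A quick numeric check of bar against hook before threading.

```bash
python3 - <<'E'
from h import *
f=load('side');P=cloud(f);x,y,z=P[...,0],P[...,1],P[...,2];ok=f['depth']>0
m=ok&(x>.590)&(x<.675)&(y>-.05)&(y<.01)&(z>.145)&(z<.21);q=P[m]
print('hook',len(q),q.min(0).round(3),q.max(0).round(3),np.median(q[:,1]))
m=ok&(x>.605)&(x<.675)&(y>.07)&(y<.13)&(z>.145)&(z<.21);q=P[m];print('hook1',len(q),np.median(q[:,1]) if len(q) else 0)
m=ok&(np.abs(x-.558)<.012)&(y>-.09)&(y<.0)&(z>.2)&(z<.235);q=P[m]
for a in np.arange(-.08,.0,.01):
    k=q[(q[:,1]>a)&(q[:,1]<a+.01)]
    if len(k): print(a.round(2),len(k),k[:,0].mean().round(4),np.percentile(k[:,2],80).round(4))
m=ok&(np.hypot(x-.558,y+.02)<.05)&(z>.11)&(z<.165);q=P[m];print('drum',len(q),q.mean(0).round(4),np.linalg.lstsq(np.c_[q[:,:2]-[.558,-.02],np.ones(len(q))],q[:,2],rcond=None)[0].round(3))
E
```

```text
hook 154 [ 0.591 -0.032  0.145] [ 0.674 -0.012  0.196] -0.023515093373693806
hook1 92 0.0960558442500479
-0.08 8 0.5555 0.2162
-0.07 41 0.5585 0.2196
-0.06 18 0.5575 0.2222
-0.05 15 0.5575 0.2204
-0.04 19 0.5571 0.22
-0.03 14 0.557 0.2212
-0.02 24 0.5581 0.2223
-0.01 61 0.558 0.229
drum 876 [ 0.5547 -0.0332  0.1371] [0.036 0.191 0.14 ]
```

Request:
drive_tool --series '[{"offset": [0.015, 0, 0], "angular": [0, 0, 0]}, {"offset": [0.015, 0, 0], "angular": [0, 0, 0]}, {"offset": [0.015, 0, 0], "angular": [0, 0, 0]}, {"offset": [0.0145, 0, 0], "angular": [0, 0, 0]}, {"offset": [0, 0, 0], "angular": [0, 0, 0]}, {"offset": [0, 0, 0], "angular": [0, 0, 0]}, {"offset": [0, 0, 0], "angular": [0, 0, 0]}, {"offset": [0, 0, 0], "angular": [0, 0, 0]}]'

```text
time_s: 33.35
eef_pos: [0.6177, 0.0009, 0.2171]
eef_rot: [-2.203, -2.239, 0.002]
force: [0.6, 0.8, -3.4]
opening: 0.122
```

Request:
drive_tool --series '[{"offset": [0, 0, -0.01], "angular": [0, 0, 0]}, {"offset": [0, 0, -0.01], "angular": [0, 0, 0]}, {"offset": [0, 0, -0.01], "angular": [0, 0, 0]}, {"offset": [0, 0, -0.005], "angular": [0, 0, 0]}, {"offset": [0, 0, -0.005], "angular": [0, 0, 0]}, {"offset": [0, 0, 0], "angular": [0, 0, 0]}, {"offset": [0, 0, 0], "angular": [0, 0, 0]}]'

```text
time_s: 33.93
eef_pos: [0.6188, 0.001, 0.1768]
eef_rot: [-2.203, -2.239, 0.001]
force: [0.4, -0.7, -2.1]
opening: 0.124
```

Request:
drive_tool --series '[{"offset": [0, 0, -0.002], "angular": [0, 0, 0]}, {"offset": [0, 0, -0.002], "angular": [0, 0, 0]}, {"offset": [0, 0, -0.002], "angular": [0, 0, 0]}, {"offset": [0, 0, 0], "angular": [0, 0, 0]}, {"offset": [0, 0, 0], "angular": [0, 0, 0]}]'

```text
time_s: 34.35
eef_pos: [0.6203, 0.0011, 0.1721]
eef_rot: [2.202, 2.237, 0.004]
force: [2.5, -0.8, 0.7]
opening: 0.13
```

Request:
drive_tool --series '[{"offset": [0, 0, -0.002], "angular": [0, 0, 0]}, {"offset": [0, 0, -0.001], "angular": [0, 0, 0]}, {"offset": [0, 0, 0], "angular": [0, 0, 0]}, {"offset": [0, 0, 0], "angular": [0, 0, 0]}]'

```text
time_s: 34.68
eef_pos: [0.6204, 0.0013, 0.1706]
eef_rot: [2.201, 2.237, 0.005]
force: [0.9, 0.3, 7.6]
opening: 0.123
```

Contact: the hook is carrying the load. Opening partly and retreating upward.

Request:
drive_tool --series '[{"offset": [0, 0, 0], "angular": [0, 0, 0]}, {"offset": [0, 0, 0], "angular": [0, 0, 0]}, {"offset": [0, 0, 0], "angular": [0, 0, 0]}, {"offset": [0, 0, 0], "angular": [0, 0, 0]}, {"offset": [0, 0, 0], "angular": [0, 0, 0]}, {"offset": [0, 0, 0], "angular": [0, 0, 0]}, {"offset": [0, 0, 0.01], "angular": [0, 0, 0]}, {"offset": [0, 0, 0.02], "angular": [0, 0, 0]}, {"offset": [0, 0, 0.03], "angular": [0, 0, 0]}, {"offset": [0, 0, 0.03], "angular": [0, 0, 0]}, {"offset": [0, 0, 0.02], "angular": [0, 0, 0]}, {"offset": [0, 0, 0], "angular": [0, 0, 0]}]' --jaw -0.2

```text
time_s: 35.68
eef_pos: [0.6216, 0.0014, 0.2844]
eef_rot: [2.198, 2.233, 0.013]
force: [0.9, 0.3, 0.8]
opening: 0.398
```

Request:
drive_tool --series '[{"offset": [-0.035, 0.02, 0], "angular": [0, 0, 0]}, {"offset": [-0.035, 0.02, 0], "angular": [0, 0, 0]}, {"offset": [-0.035, 0.02, 0], "angular": [0, 0, 0]}, {"offset": [-0.035, 0.02, 0], "angular": [0, 0, 0]}, {"offset": [-0.02, 0.02, 0], "angular": [0, 0, 0]}, {"offset": [0, 0, 0], "angular": [0, 0, 0]}, {"offset": [0, 0, 0], "angular": [0, 0, 0]}, {"offset": [0, 0, 0], "angular": [0, 0, 0]}]'

```text
time_s: 36.35
eef_pos: [0.4595, 0.1003, 0.2781]
eef_rot: [2.204, 2.238, -0.0]
force: [0.3, -0.1, -1.0]
opening: 0.399
```

```bash
python3 - <<'E'
from h import *
s=status.get_state(); print(s['eef_pos'],s['eef_rot'],s['force'],s['opening'])
f=grab('side');g=grab('top')
for n,f in(('s',f),('t',g)):
    P=cloud(f);x,y,z=P[...,0],P[...,1],P[...,2]
    m=(f['depth']>0)&(np.abs(x-.62)<.02)&(y>-.09)&(y<.06)&(z>.145)&(z<.185);q=P[m];print(n,'hung',len(q),q.min(0).round(3),q.max(0).round(3),q.mean(0).round(4))
    m=(np.hypot(x-.445,y-.125)<.08)&(z>.1)&(z<.122);q=P[m];print('A',len(q),cv2.minAreaRect(q[:,:2].astype(np.float32)*1000) if len(q) else 0)
f=load('side')
cv2.imwrite('pics/c9.png',np.hstack([cv2.resize(f['image'][170:300,270:420],(450,390),interpolation=2),cv2.resize(g['image'][150:280,220:365],(345,390),interpolation=2)])[:,:,::-1])
E
```

```text
[0.4594508  0.10026304 0.27808972] [ 2.20396654e+00  2.23769695e+00 -2.04145134e-04] [ 0.29582359 -0.09539361 -1.01128771] 0.39921273665807244
s hung 244 [ 0.6   -0.071  0.146] [0.64  0.028 0.185] [ 0.6195 -0.029   0.1711]
A 143 ((443.8957214355469, 124.83557891845703), (102.57215118408203, 10.853071212768555), 89.22677612304688)
t hung 195 [ 0.605 -0.066  0.146] [0.64  0.025 0.185] [ 0.6222 -0.0209  0.1721]
A 0 0
```

View pics/c9.png

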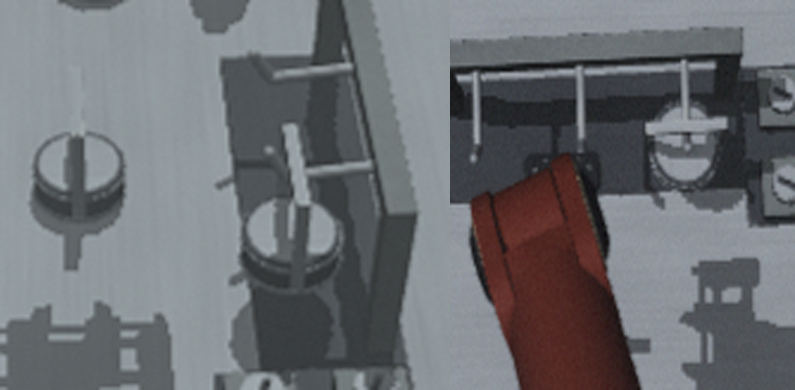

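Can B hangs on hook0, with its bar at (290–305,125–205) in the left crop. Now can A, still at (0.4445,0.125).

Request:
drive_tool --series '[{"offset": [-0.0147, 0.0247, 0], "angular": [0, 0, -0.018]}, {"offset": [0, 0.02, 0], "angular": [0, 0, 0]}, {"offset": [0, 0, -0.03], "angular": [0, 0, 0]}, {"offset": [0, 0, -0.03], "angular": [0, 0, 0]}, {"offset": [0, 0, 0], "angular": [0, 0, 0]}, {"offset": [0, 0, 0], "angular": [0, 0, 0]}, {"offset": [0, 0, 0], "angular": [0, 0, 0]}, {"offset": [0, 0, 0], "angular": [0, 0, 0]}, {"offset": [0, 0, 0], "angular": [0, 0, 0]}]' --jaw 1

```text
time_s: 37.2
eef_pos: [0.4453, 0.1457, 0.2195]
eef_rot: [2.235, 2.206, 0.004]
force: [0.5, 0.5, -0.1]
opening: 0.979
```

Request:
drive_tool --series '[{"offset": [0, 0, -0.03], "angular": [0, 0, 0]}, {"offset": [0, 0, -0.03], "angular": [0, 0, 0]}, {"offset": [0, 0, -0.03], "angular": [0, 0, 0]}, {"offset": [0, 0, -0.017], "angular": [0, 0, 0]}, {"offset": [0, 0, 0], "angular": [0, 0, 0]}, {"offset": [0, 0, 0], "angular": [0, 0, 0]}, {"offset": [0, 0, 0], "angular": [0, 0, 0]}]'

```text
time_s: 37.78
eef_pos: [0.4454, 0.1462, 0.1126]
eef_rot: [2.234, 2.207, 0.005]
force: [-0.6, -0.5, -0.6]
opening: 0.994
```

Request:
drive_tool --series '[{"offset": [0, 0, 0], "angular": [0, 0, 0]}, {"offset": [0, 0, 0], "angular": [0, 0, 0]}, {"offset": [0, 0, 0], "angular": [0, 0, 0]}, {"offset": [0, 0, 0], "angular": [0, 0, 0]}, {"offset": [0, 0, 0], "angular": [0, 0, 0]}, {"offset": [0, 0, 0], "angular": [0, 0, 0]}, {"offset": [0, 0, 0], "angular": [0, 0, 0]}, {"offset": [0, 0, 0], "angular": [0, 0, 0]}, {"offset": [0, 0, 0], "angular": [0, 0, 0]}, {"offset": [0, 0, 0], "angular": [0, 0, 0]}, {"offset": [0, 0, 0], "angular": [0, 0, 0]}, {"offset": [0, 0, 0], "angular": [0, 0, 0]}]' --jaw -1

```text
time_s: 38.78
eef_pos: [0.4442, 0.1457, 0.1111]
eef_rot: [-2.235, -2.208, 0.0]
force: [0.1, 0.2, -0.5]
opening: 0.192
```

Request:
drive_tool --series '[{"offset": [0, 0, 0], "angular": [0, 0, 0]}, {"offset": [0, 0, 0], "angular": [0, 0, 0]}, {"offset": [0, 0, 0], "angular": [0, 0, 0]}, {"offset": [0, 0, 0], "angular": [0, 0, 0]}, {"offset": [0, 0, 0], "angular": [0, 0, 0]}, {"offset": [0, 0, 0], "angular": [0, 0, 0]}]'

```text
time_s: 39.28
eef_pos: [0.4444, 0.1458, 0.1112]
eef_rot: [2.235, 2.208, 0.001]
force: [0.4, -0.1, -1.3]
opening: 0.128
```

Request:
drive_tool --series '[{"offset": [0, 0, 0.01], "angular": [0, 0, 0]}, {"offset": [0, 0, 0.02], "angular": [0, 0, 0]}, {"offset": [0, 0, 0.025], "angular": [0, 0, 0.018]}, {"offset": [0, 0, 0.025], "angular": [0, 0, 0]}, {"offset": [0, 0, 0.026], "angular": [0, 0, 0]}, {"offset": [0.02, 0.02, 0], "angular": [0, 0, 0]}, {"offset": [0.02, 0.02, 0], "angular": [0, 0, 0]}, {"offset": [0.02, 0.02, 0], "angular": [0, 0, 0]}, {"offset": [0.02, 0.02, 0], "angular": [0, 0, 0]}, {"offset": [0.02, 0.015, 0], "angular": [0, 0, 0]}, {"offset": [0.01, 0, 0], "angular": [0, 0, 0]}, {"offset": [0, 0, 0], "angular": [0, 0, 0]}]'

```text
time_s: 40.28
eef_pos: [0.5551, 0.2409, 0.2154]
eef_rot: [-2.203, -2.239, 0.003]
force: [0.4, -1.0, -4.1]
opening: 0.126
```

Request:
drive_tool --series '[{"offset": [0, 0, 0], "angular": [0, 0, 0]}, {"offset": [0, 0, 0], "angular": [0, 0, 0]}, {"offset": [0, 0, 0], "angular": [0, 0, 0]}]'

```text
time_s: 40.53
eef_pos: [0.5528, 0.2398, 0.2168]
eef_rot: [-2.203, -2.238, 0.004]
force: [-0.1, -0.3, -3.5]
opening: 0.123
```

```bash
python3 - <<'E'
from h import *
s=status.get_state(); print(s['eef_pos'],s['eef_rot'],s['force'])
f=grab('side');P=cloud(f);x,y,z=P[...,0],P[...,1],P[...,2];ok=f['depth']>0
m=ok&(x>.580)&(x<.675)&(y>.19)&(y<.25)&(z>.145)&(z<.205);q=P[m]
print('hook',len(q),q.min(0).round(3),q.max(0).round(3),np.median(q[:,1]))
m=ok&(np.abs(x-s['eef_pos'][0])<.012)&(y>.15)&(y<.24)&(z>.2)&(z<.235);q=P[m]
for a in np.arange(.15,.24,.01):
    k=q[(q[:,1]>a)&(q[:,1]<a+.01)]
    if len(k): print(a.round(2),len(k),k[:,0].mean().round(4),np.percentile(k[:,2],80).round(4))
E
```

```text
[0.55281403 0.23982121 0.21677769] [-2.20348236 -2.23824432  0.00361823] [-0.05761018 -0.25097899 -3.52706447]
hook 137 [0.581 0.191 0.145] [0.675 0.234 0.194] 0.21618011396544745
0.16 6 0.5519 0.2199
0.17 29 0.5526 0.2183
0.18 15 0.553 0.222
0.19 13 0.5514 0.2225
0.2 10 0.5508 0.222
0.21 8 0.5519 0.2214
0.22 18 0.5521 0.2216
0.23 51 0.5537 0.2269
```

Request:
drive_tool --series '[{"offset": [0.016, 0, 0], "angular": [0, 0, 0]}, {"offset": [0.016, 0, 0], "angular": [0, 0, 0]}, {"offset": [0.016, 0, 0], "angular": [0, 0, 0]}, {"offset": [0.014, 0, 0], "angular": [0, 0, 0]}, {"offset": [0, 0, 0], "angular": [0, 0, 0]}, {"offset": [0, 0, 0], "angular": [0, 0, 0]}, {"offset": [0, 0, 0], "angular": [0, 0, 0]}, {"offset": [0, 0, 0], "angular": [0, 0, 0]}]'

```text
time_s: 41.25
eef_pos: [0.6147, 0.2411, 0.2173]
eef_rot: [-2.202, -2.24, 0.001]
force: [-1.2, -1.0, -3.9]
opening: 0.125
```

Request:
drive_tool --series '[{"offset": [0, 0, -0.01], "angular": [0, 0, 0]}, {"offset": [0, 0, -0.01], "angular": [0, 0, 0]}, {"offset": [0, 0, -0.01], "angular": [0, 0, 0]}, {"offset": [0, 0, -0.005], "angular": [0, 0, 0]}, {"offset": [0, 0, -0.005], "angular": [0, 0, 0]}, {"offset": [0, 0, 0], "angular": [0, 0, 0]}, {"offset": [0, 0, 0], "angular": [0, 0, 0]}]'

```text
time_s: 41.83
eef_pos: [0.6161, 0.2406, 0.1767]
eef_rot: [-2.203, -2.239, 0.001]
force: [0.4, 0.4, -3.3]
opening: 0.121
```

Request:
drive_tool --series '[{"offset": [0, 0, -0.002], "angular": [0, 0, 0]}, {"offset": [0, 0, -0.002], "angular": [0, 0, 0]}, {"offset": [0, 0, -0.002], "angular": [0, 0, 0]}, {"offset": [0, 0, 0], "angular": [0, 0, 0]}, {"offset": [0, 0, 0], "angular": [0, 0, 0]}]'

```text
time_s: 42.25
eef_pos: [0.6165, 0.2409, 0.1716]
eef_rot: [2.203, 2.239, 0.001]
force: [0.5, -0.6, -2.6]
opening: 0.126
```

Request:
drive_tool --series '[{"offset": [0, 0, -0.002], "angular": [0, 0, 0]}, {"offset": [0, 0, -0.001], "angular": [0, 0, 0]}, {"offset": [0, 0, 0], "angular": [0, 0, 0]}, {"offset": [0, 0, 0], "angular": [0, 0, 0]}]'

```text
time_s: 42.58
eef_pos: [0.6167, 0.241, 0.1705]
eef_rot: [2.203, 2.238, 0.003]
force: [-2.2, -1.0, 6.0]
opening: 0.125
```

Request:
drive_tool --series '[{"offset": [0, 0, 0], "angular": [0, 0, 0]}, {"offset": [0, 0, 0], "angular": [0, 0, 0]}, {"offset": [0, 0, 0], "angular": [0, 0, 0]}, {"offset": [0, 0, 0], "angular": [0, 0, 0]}, {"offset": [0, 0, 0], "angular": [0, 0, 0]}, {"offset": [0, 0, 0], "angular": [0, 0, 0]}, {"offset": [0, 0, 0.01], "angular": [0, 0, 0]}, {"offset": [0, 0, 0.02], "angular": [0, 0, 0]}, {"offset": [0, 0, 0.03], "angular": [0, 0, 0]}, {"offset": [0, 0, 0.03], "angular": [0, 0, 0]}, {"offset": [0, 0, 0.02], "angular": [0, 0, 0]}, {"offset": [0, 0, 0], "angular": [0, 0, 0]}]' --jaw -0.2

```text
time_s: 43.58
eef_pos: [0.6185, 0.2422, 0.2848]
eef_rot: [2.201, 2.236, 0.018]
force: [0.7, 0.5, 0.0]
opening: 0.404
```

Request:
drive_tool --series '[{"offset": [-0.035, 0, 0.01], "angular": [0, 0, 0]}, {"offset": [-0.035, 0, 0.01], "angular": [0, 0, 0]}, {"offset": [-0.035, 0, 0], "angular": [0, 0, 0]}, {"offset": [-0.035, 0, 0], "angular": [0, 0, 0]}, {"offset": [-0.03, 0, 0], "angular": [0, 0, 0]}, {"offset": [0, 0, 0], "angular": [0, 0, 0]}, {"offset": [0, 0, 0], "angular": [0, 0, 0]}, {"offset": [0, 0, 0], "angular": [0, 0, 0]}, {"offset": [0, 0, 0], "angular": [0, 0, 0]}, {"offset": [0, 0, 0], "angular": [0, 0, 0]}]'

```text
time_s: 44.42
eef_pos: [0.4474, 0.2404, 0.2978]
eef_rot: [-2.205, -2.237, 0.0]
force: [0.6, -0.1, 0.8]
opening: 0.398
```

```bash
python3 - <<'E'
from slot import *
s=status.get_state(); print(s['time_s'],s['eef_pos'],s['force'],s['opening'],abs(s['joint_velocities']).max())
f=grab('side');g=grab('top')
for n,f in(('s',f),('t',g)):
    P=cloud(f);x,y,z=P[...,0],P[...,1],P[...,2]
    for yc in(-.02,.22):
        m=(f['depth']>0)&(np.abs(x-.618)<.02)&(abs(y-yc)<.06)&(z>.145)&(z<.185);q=P[m];print(n,'hung',len(q),q.min(0).round(3),q.max(0).round(3),q.mean(0).round(4))
    m=(f['depth']>0)&(np.hypot(x-.4355,y+.298)<.04)&(z>.162)&(z<.19);q=P[m];print('driver',len(q),q.mean(0).round(4))
f=load('side');slot(f,0);slot(f,1)
im=f['image'];h=cv2.cvtColor(im[325:365,325:420].copy(),cv2.COLOR_RGB2HSV); u=np.where((h[...,1]>120)&(h[...,2]>80))[1]+325;print('pin',u.min(),u.max())
cv2.imwrite('pics/c10.png',np.hstack([cv2.resize(im[100:400,230:440],(420,600),interpolation=2),cv2.resize(g['image'][140:320,140:480],(380,600//3),interpolation=2)[list(range(200))+[0]*400]])[:,:,::-1])
E
```

```text
44.4167 [0.44737201 0.24038837 0.29775646] [ 0.58188098 -0.13794797  0.80442245] 0.39761720669615497 0.0036775511216679026
s hung 243 [ 0.599 -0.071  0.145] [0.638 0.028 0.185] [ 0.6189 -0.0287  0.1707]
s hung 203 [0.599 0.166 0.145] [0.638 0.271 0.185] [0.6152 0.2104 0.1696]
driver 173 [ 0.4344 -0.3006  0.1722]
t hung 189 [ 0.605 -0.067  0.146] [0.638 0.025 0.183] [ 0.6218 -0.0207  0.1725]
t hung 208 [0.601 0.171 0.152] [0.638 0.267 0.179] [0.6178 0.2181 0.1718]
driver 95 [ 0.4352 -0.2971  0.1723]
0 slot c [ 0.5904 -0.1487] ang 66.1 [0.0019 0.0067]
1 slot c [ 0.6816 -0.149 ] ang 66.0 [0.0014 0.0054]
pin 341 375
```

View pics/c10.png

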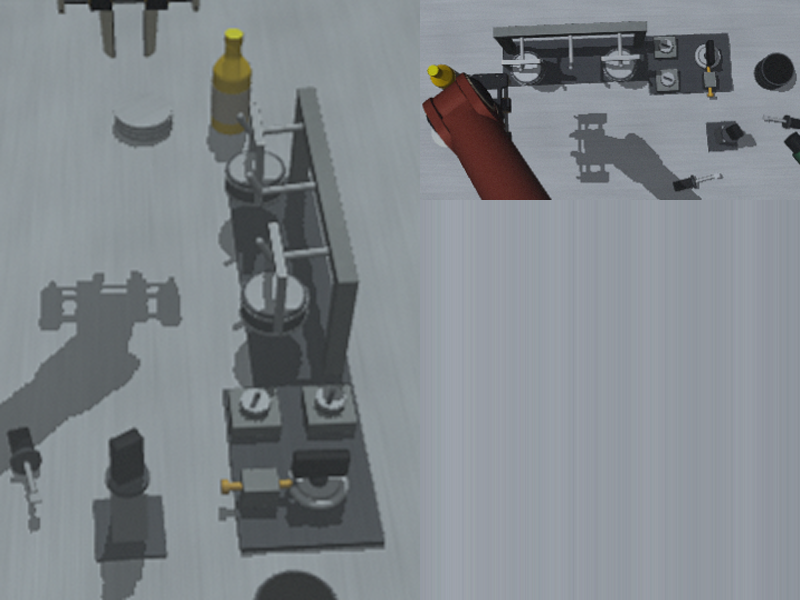

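Both cans hang on their own hooks, the driver stands in its tube, the pin is still dropped and both slots are tight. No third can is visible. Handing in.

```bash
python3 -c "
from h import *
print(ticket.hand_in())"
```

```text
the job is handed in; nothing more can be done
None
```

The rack is set and loaded, and I handed the job in at about 44 s; the hand-in gives no verdict, so success is judged only by my own checks. I did it in this order:
- **Cam knob:** I turned it clockwise about 53° until the index pin dropped.
- **Clamp screws:** I turned both clockwise with the screwdriver to their stops and stood it back in its tube.
- **Cans:** Only two were there. One had been knocked aside partway through, so I measured it again, then hung the two on the right-hand and left-hand hooks.

What the last checks showed:
- **Index pin:** it sits 3 px further in than at the start, about 6.5 mm.
- **Clamp screws:** the slots read 66.1° and 66.0°, against 66.3° when fully tight.
- **Screwdriver:** it is upright within about 3 mm of the tube's middle, top at 172 mm; I expected 174 mm.
- **Cans:** both bars are within about 1 cm of their hooks' resting points, and the gripper is clear of everything.
- **Bystanders:** I kept well away from the ring stack, the bottle and the disc stack. They look undisturbed in the final picture, but I did not measure them again.

No check failed; the two cameras differed by 2–3 mm, or up to 8 mm in y on the bars, where the side view is biased.

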